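# Hang the cordless driver back in its fork beside an opened TV

## Robot

A 6-joint arm with a two-finger parallel gripper is mounted at the origin on the work surface. World frame = base frame: x ahead of the robot, y to its left, z up, the work surface at z = 0. Lengths are in mm, angles in degrees, forces in N, time in s.
With the tool pointing down it reaches from about 275 to 850 mm from the base axis. Payload 5.2 kg.
Tool frame: the origin (TCP) lies at the very end of the fingers, on their centre line; the grasp point (between the pads) lies 19 mm behind it (tcp_to_grasp is the distance from the TCP to the grasp point, in mm); z points along the fingers, y is the direction in which the jaws open and shut (so a half turn about z gives the same grasp; the last joint's range is limited). The gripper opens to 85 mm and grips with 20 to 120 N. Pads are 22 mm wide; open, the fingers measure 114 mm over their backs; the gripper's body (76 mm by 85 mm) begins 54 mm behind the grasp point. The pads swing forward as they close: fully open they stand 13 mm farther back than shut.
Start: joints at [-75.161, 14.817, 87.949, -0, 77.235, -11.62], TCP at [245.079, -492.384, 231.31] pointing down, gripper open.
Joint ranges: [-179.93, 179.93], [-52.35, 119.4], [10.71, 147.94], [-69.91, 249.91], [12.55, 155.21], [-178.61, 178.61]. Speed limits (degrees/s): [147.25, 147.25, 180, 180, 180, 180].

## Interface

Orientations are given as a 3x3 rotation matrix whose columns are the frame's x, y, z axes.
In Python, from bench import * gives the robot as it stands.
- The arm moves only by the shell command python3 -m creep 'ROWS' [FORCE]. ROWS is JSON, a list of rows, each a list of 7 numbers: the opening, from 0 (shut) to 1 (fully open), then the shift along the tool's x, y, z in units of 25 mm (1.0 is 25 mm), then the turn, a rotation vector about the tool's x, y, z in units of 0.12 rad (1.0 is 0.12 rad). In form: [[jaw, x, y, z, wx, wy, wz], ...]. A call has 1 to 20 rows; each row shifts and turns the commanded pose from where the row before left it, along the tool's axes as they then stand; what a row does not reach is not made up. A row lasts 1/12 s, in which the tool goes at most 41.7 mm and 7.16 degrees, less where a joint would pass 70% of its speed; a pose out of reach is approached as far as the arm can. A call with a number of a shift or a turn outside -1 to 1 is refused whole. A call with a gripper value outside its range is refused whole. The fingers move at their own pace and stop on an object; FORCE is the grip in N (left out, the last holds). Time passes only in rows, so rows that do not move let the fingers close. It gives the time, the measured TCP pose, the force and the opening at its end, in the units of the state.
- state(): the state, without advancing time (a new reading comes with each control period).
- grab_frame(name): name is "scene" or "side" or "wrist"; returns a dict with "frame" (420x560x3 uint8, blue, green, red), "K" (3x3 intrinsics, pixels), "R" (3x3) and "t" (3): a world point X has camera coordinates R X + t. Camera axes: x right, y down, z forward; pixel columns grow to the right and rows downward; lengths in mm; the calibration is good to about 2 mm. A picture is of the moment at which its call begins. There is no depth.
- sign_off(): hands the job in, once; it reports no verdict.
The state is a dict: "time": time; "joint_pos": joint angles; "qd": joint speeds; "effort": joint torques, N m; "eef_pos": TCP position; "orientation": TCP orientation; "wrist_force": force on the tool from outside, world axes, zero at the start; "moment": the same for the moment, N m; "opening": opening from 0.0 (shut) to 1.0 (fully open).
Only numpy, scipy, OpenCV 4.12 (cv2) and the standard library are available. Lean on these libraries where they do the work, as an engineer would, in place of code of your own. Each camera call takes 0.05 s, during which the arm holds its last target.

## Task

The cordless screwdriver has been left lying on the back of the opened TV. Pinch it by the rubber ball at its tail, lift it clear of the set and slacken your grip so that its nose swings down until it hangs straight down, then nip it tight again and carry it to the empty tool fork under the riser shelf. Slide its nose right into the slot, set the shoulder of the body gently on the fork, let go and back out, without knocking the set or disturbing the other things on the bench.

Things in the scene. Friction and masses are not known exactly. Their poses are not given: they have to be found in the camera images.
- driver: Cordless in-line screwdriver, 200 mm, about 0.32 kg, lying level on the TV's steel pan. Its x axis runs along it to the bit; origin at mid-length, 23 mm under the axis (on the pan). From the tail: black rubber ball (46 mm), neck 28 mm thick, square body 46 x 46 mm (white, then grey) from x = -46 to +30 mm ending in a flat shoulder, steel nose 24 mm thick, 45 mm long, chuck and bit.
- driver_ball (a point): Centre of the rubber ball (46 mm) at the tail, 23 mm above the pan as it lies. The driver is nose-heavy (centre of mass about 90 mm from here). Pinched across the ball with 80 N or more it keeps its angle; below about 40 N it starts to turn about the line between the fingertips, at 5 to 8 N it hangs within a few degrees of plumb, under about 4 N it may slip out.
- driver_shoulder (a point): Point on the driver's axis in the plane of the flat shoulder where the 46 mm body meets the 24 mm nose; 107 mm from the ball's centre.
- driver_tip (a point): End of the bit, on the axis, 177 mm from the ball's centre, 70 mm from the shoulder.
- fork_seat (a point): The driver's place: middle of the empty fork's seat, on its top face, 122 mm above the bench. x points straight into the slot (its mouth opens towards the robot), z up. Level steel plate, 6 mm thick; slot 34 mm wide, ends 17 mm behind the seat, runs 35 mm out to a flared mouth (tongue ends 57 mm out); tongues reach 48 mm to either side. A strap rises to the shelf 37 mm behind the seat.
- fork: The empty fork (fixed). Origin on the bench straight below fork_seat, same axes.
- pump_fork: A like fork 110 mm to one side of the empty one, left or right, under the same shelf; the desoldering pump hangs in it. Origin on the bench below its seat.
- riser: Wooden bench riser (fixed), 200 deep x 300 wide, origin on the bench under its middle, x to its back. Deck underside 296 mm above the bench; its front edge is 5 mm behind the middle of the fork seats, so a gripper held upright over a driver in the fork runs into the deck: lean it back, towards the slot's mouth, by 30 to 45 degrees. Side panels at both ends; a hot-air station on top.
- tv: Opened TV set lying face down (fixed), 330 x 510 mm, origin on the bench under its middle, x away from the robot. Flat steel pan 18 mm above the bench; circuit boards up to 50 mm high on its right half (y below -90 mm), a thin strip board on its far edge.
- pump: Desoldering pump, aluminium with blue collar and cap, 150 mm, hanging in the other fork; origin at its nozzle. Bystander.
- tape: Amber roll of tape, 64 mm across, 18 mm high, on the TV's far left corner. Bystander.
- screwdriver: Screwdriver with yellow handle, 190 mm, lying on the bench in front of the riser. Bystander.
- jar: White flux jar, 62 mm across, 55 mm high, on the bench on the left. Bystander.
- tin: Small open metal bowl, 76 mm across, on the bench on the left. Bystander.
- spool: White solder spool, 54 mm across, 48 mm high, on the bench on the left. Bystander.

How it is judged:
By the outcome, as a careful person would: the job done as asked, in the order asked, and still so for the second after the job is handed in, with the robot touching nothing.
It also fails if it takes over 54 s, if anything falls off the work surface, if the arm or the gripper's body presses on something with over 40 N, if the wrist force passes 120 N, or if a joint passes its speed limit or range.

## Working session

There is one attempt and no reset: what is moved stays moved. The work goes in short steps, Python scripts to look and compute and a shell command to move; the robot and the scene stay as the last step left them, time stands still between calls to the robot, and variables do not carry over. Pictures are saved under pics/ and viewed, and the job is handed in when it is done.

```bash
ls; mkdir -p pics; python3 - <<'E'
from bench import *
import cv2
s=state(); print({k:s[k] for k in s})
for n in ["scene","side","wrist"]:
    f=grab_frame(n); cv2.imwrite(f"pics/{n}0.png",f["frame"]); print(n,f["K"],f["R"],f["t"])
E
```

```text
pics
{'time': 0.0, 'joint_pos': array([-7.51629782e+01,  1.48594142e+01,  8.80133255e+01, -9.28200432e-04,
        7.72347170e+01, -1.16198592e+01]), 'qd': array([-0.05438901, -0.01200077, -0.04304656, -0.02173558, -0.00933428,
       -0.0335665 ]), 'effort': array([ 1.34650112e-03, -4.46015346e+01, -2.90573001e+01, -2.07957228e-04,
        1.15634606e-02,  9.25465230e-06]), 'eef_pos': array([ 244.90867115, -491.85124229,  230.45750206]), 'orientation': array([[ 8.95268391e-01,  4.45526950e-01, -4.95526155e-04],
       [ 4.45527078e-01, -8.95266637e-01,  1.80889555e-03],
       [ 3.62283684e-04, -1.84021733e-03, -9.99998241e-01]]), 'wrist_force': array([ 0.99620594,  0.62174901, -0.22642757]), 'moment': array([-0.010799  , -0.01348786,  0.02928141]), 'opening': 0.9994696552627808}
scene [[406.61185316   0.         284.77866224]
 [  0.         406.61185316 210.37412753]
 [  0.           0.           1.        ]] [[-0.5451959  -0.83824856 -0.01003948]
 [-0.70767281  0.46662359 -0.53052957]
 [ 0.4494003  -0.28213788 -0.84760698]] [397.12790455 351.20899188 871.97132252]
side [[520.34458398   0.         280.18359883]
 [  0.         520.34458398 206.27519027]
 [  0.           0.           1.        ]] [[-0.73284913 -0.6802341  -0.01461914]
 [-0.4794777   0.53157057 -0.69823625]
 [ 0.48273521 -0.50469228 -0.71571812]] [ 483.58724165  225.39738184 1102.52150618]
wrist [[294.64524905   0.         285.17113476]
 [  0.         294.64524905 213.39643633]
 [  0.           0.           1.        ]] [[ 4.45029503e-01 -8.95515686e-01 -6.31107503e-04]
 [-8.52095885e-01 -4.23668460e-01  3.07307075e-01]
 [-2.75465686e-01 -1.36222950e-01 -9.51610195e-01]] [-548.90996291  -39.63626539  379.37912281]
```

View pics/scene0.png

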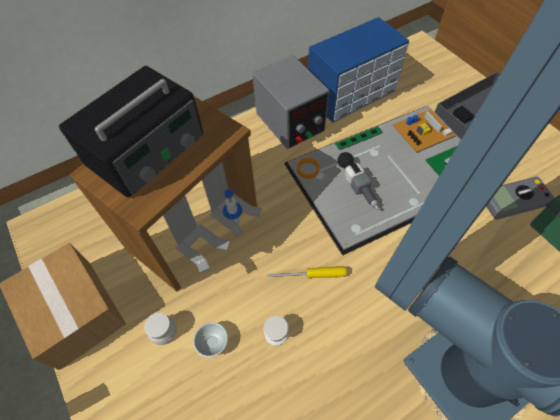

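View pics/side0.png

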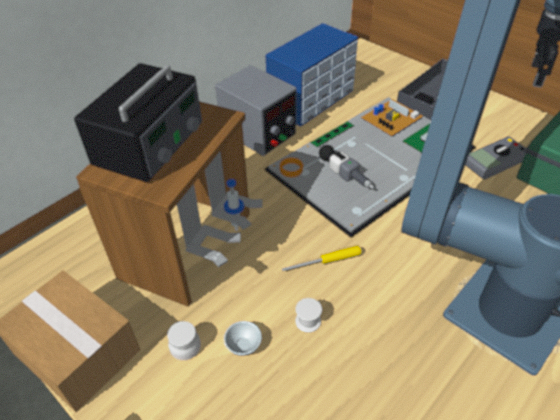

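View pics/wrist0.png

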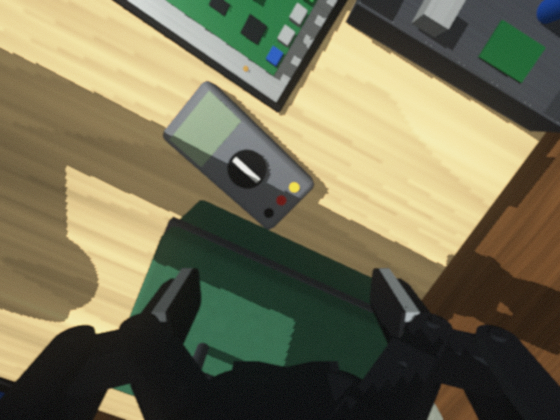

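The scene view shows the driver on the pan, with its ball near (347,160) and tip near (378,207). The empty fork is near (203,245) and the pump fork near (235,210). I'll enlarge these areas.

```bash
python3 - <<'E'
import cv2
a=cv2.imread("pics/scene0.png");b=cv2.imread("pics/side0.png")
def crop(im,x,y,w,h,n,s): cv2.imwrite(n,cv2.resize(im[y:y+h,x:x+w],None,fx=s,fy=s,interpolation=cv2.INTER_CUBIC))
crop(a,320,140,80,80,"pics/c1.png",7)
crop(a,150,160,130,120,"pics/c2.png",5)
crop(b,310,135,80,75,"pics/c3.png",7)
crop(b,170,160,120,120,"pics/c4.png",5)
E
```

```text
(no output)
```

View pics/c1.png

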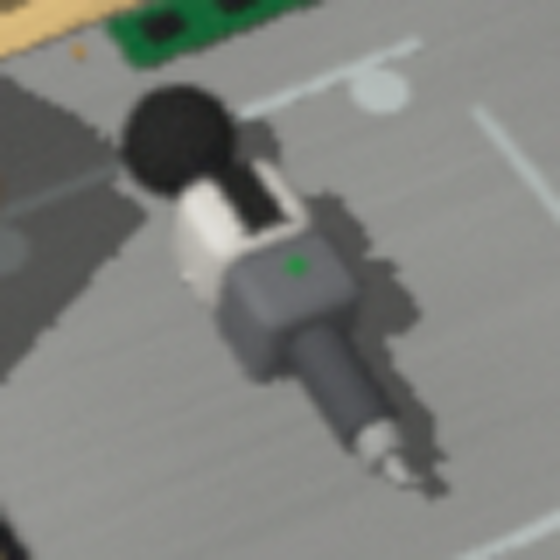

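View pics/c2.png

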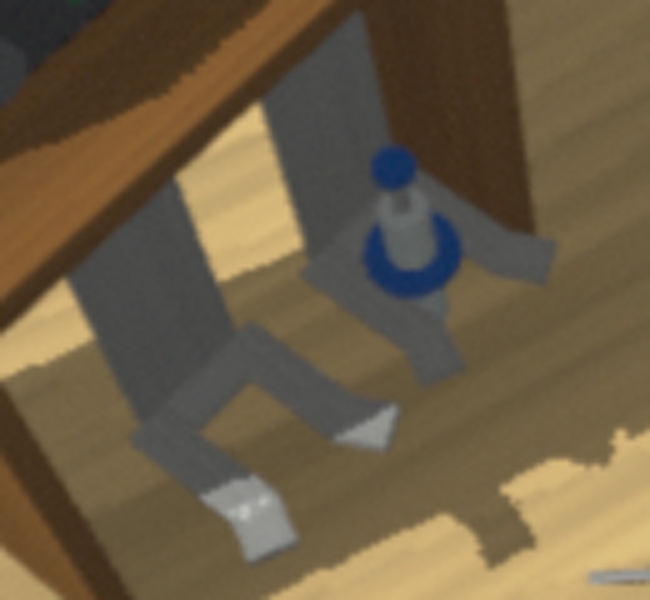

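View pics/c3.png

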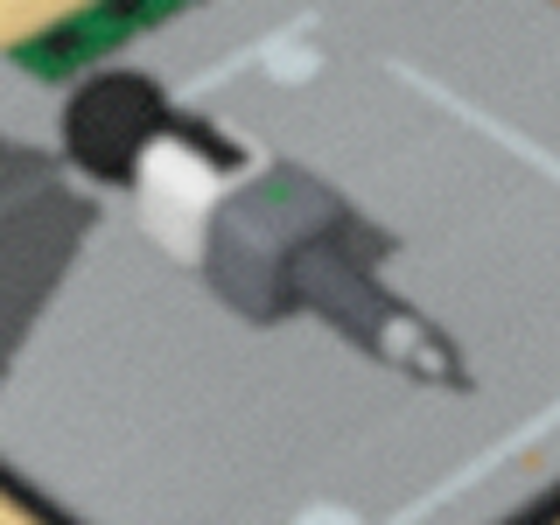

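View pics/c4.png

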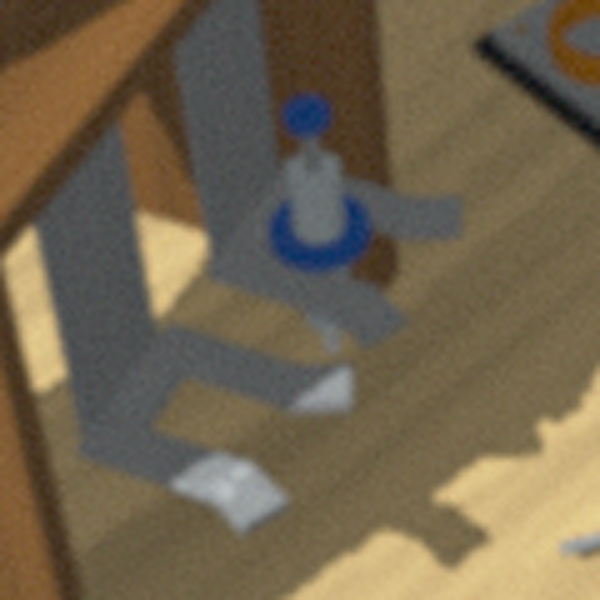

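```bash
cat > h.py <<'E'
import numpy as np,cv2
from bench import *
C={}
def cams():
    for n in ["scene","side"]:
        if n not in C:
            import pickle,os
            if os.path.exists(n+".pkl"): C[n]=pickle.load(open(n+".pkl","rb"))
            else:
                f=grab_frame(n); C[n]=f; pickle.dump({k:f[k] for k in("K","R","t")},open(n+".pkl","wb"))
    return C
def P(f): return f["K"]@np.c_[f["R"],np.asarray(f["t"]).reshape(3)]
def tri(a,b):
    c=cams();X=cv2.triangulatePoints(P(c["scene"]),P(c["side"]),np.array(a,float).reshape(2,1),np.array(b,float).reshape(2,1)).ravel();X=X[:3]/X[3]
    return X, proj("scene",X)-a, proj("side",X)-b
def proj(n,X,f=None):
    f=f or cams()[n]; p=P(f)@np.r_[X,1]; return p[:2]/p[2]
def onz(n,uv,z,f=None):
    f=f or cams()[n]; R,t=f["R"],np.asarray(f["t"]).reshape(3); o=-R.T@t; d=R.T@np.linalg.solve(f["K"],np.r_[uv,1]); return o+d*(z-o[2])/d[2]
E
python3 - <<'E'
from h import *
np.set_printoptions(precision=1,suppress=True)
s=lambda x,y,S,ox,oy:np.array([x/S+ox-(.5-.5/S),y/S+oy-(.5-.5/S)])
A=lambda x,y:s(x,y,7,320,140);B=lambda x,y:s(x,y,7,310,135)
print("ball",tri(A(180,140),B(117,125)),onz("scene",A(180,140),41),onz("side",B(117,125),41))
print("tip",tri(A(410,484),B(470,385)),onz("scene",A(410,484),41),onz("side",B(470,385),41))
A=lambda x,y:s(x,y,5,150,160);B=lambda x,y:s(x,y,5,170,160)
for n,a,b in [("inL",(190,430),(155,425)),("inR",(248,378),(185,380)),("tipLo",(250,562),(240,530)),("tipLi",(297,540),(287,500)),("tipRi",(385,450),(350,410)),("tipRo",(398,408),(352,370)),("backL",(135,438),(85,450)),("backR",(250,324),(165,328))]:
    print(n,tri(A(*a),B(*b))[0],onz("scene",A(*a),122),onz("side",B(*b),122))
E
```

```text
ball (array([ 593.4, -114.4,   38.4]), array([-0.1, -0.1]), array([0.1, 0. ])) [ 591.5 -112.9   41. ] [ 591.8 -111.9   41. ]
tip (array([412.9, -90.3,  33.3]), array([2. , 1.3]), array([-1.4, -0.5])) [416.  -84.3  41. ] [405.1 -84.   41. ]
inL [533.8 377.2 131.5] [542.9 377.5 122. ] [538.5 372.6 122. ]
inR [556.2 342.8 112.4] [552.3 344.  122. ] [547.9 347.5 122. ]
tipLo [474.  383.7 117.2] [471.1 383.8 122. ] [471.2 386.  122. ]
tipLi [469.6 362.  120.4] [469.2 362.2 122. ] [468.4 362.7 122. ]
tipRi [488.9 308.5 115.4] [486.3 309.6 122. ] [483.9 312.1 122. ]
tipRo [502.6 293.8 118.1] [501.5 294.6 122. ] [499.3 296.  122. ]
backL [553.6 399.4 118.1] [552.7 399.8 122. ] [549.8 401.  122. ]
backR [582.  329.8 114.9] [577.2 330.5 122. ] [576.8 333.5 122. ]
```

```bash
cat > ov.py <<'E'
from h import *
def fork_lines(sx,sy,yaw):
    c,s=np.cos(np.radians(yaw)),np.sin(np.radians(yaw));R=np.array([[c,-s],[s,c]])
    w=lambda p,z:np.r_[R@np.array(p)+[sx,sy],z]
    L=[]
    pts=[(17,17),(-35,17),(-66+9,27)]; L.append([w(p,122) for p in pts])
    L.append([w((x,-y),122) for x,y in pts]); L.append([w((17,17),122),w((17,-17),122)])
    L.append([w((37,37),122),w((-35,37),122),w((-48,48),122),w((-57,27),122)])
    L.append([w((37,-37),122),w((-35,-37),122),w((-48,-48),122),w((-57,-27),122)])
    L.append([w((37,37),122),w((37,-37),122)])
    L.append([w((5,-100),296),w((5,200),296)])
    for q in (-110,): L.append([w((p[0],p[1]+q),122) for p in [(17,17),(-35,17),(-57,27)]])
    for q in (-110,): L.append([w((p[0],-p[1]+q),122) for p in [(17,17),(-35,17),(-57,27)]])
    return L
def draw(n,img,lines,S,ox,oy,w,h,out,col=(0,0,255)):
    im=cv2.resize(img[oy:oy+h,ox:ox+w],None,fx=S,fy=S,interpolation=cv2.INTER_CUBIC)
    for l in lines:
        p=np.array([(proj(n,X)-[ox,oy]+.5)*S-.5 for X in l]).round().astype(int)
        cv2.polylines(im,[p.reshape(-1,1,2)],False,col,1,cv2.LINE_AA)
    cv2.imwrite(out,im)
E
python3 - <<'E'
from ov import *
L=fork_lines(530.5,354.8,18)
b=np.array([591.6,-112.4,41]);
d=np.array([np.cos(np.radians(171)),np.sin(np.radians(171)),0]);e=np.array([-d[1],d[0],0]);u=np.array([0,0,23.])
D=[[b,b+177*d]]
for z in (-23,23):
  D.append([b+38*d+e*z2+[0,0,z] for z2 in(-23,)]+[b+107*d-23*e+[0,0,z],b+107*d+23*e+[0,0,z],b+31*d+23*e+[0,0,z],b+31*d-23*e+[0,0,z]])
D.append([b+23*(e*np.cos(t)+np.array([0,0,1])*np.sin(t)) for t in np.linspace(0,6.3,30)])
D.append([b+23*(e*np.cos(t)+d*np.sin(t)) for t in np.linspace(0,6.3,30)])
for n,o,o2 in(("scene",(80,150,200,150),(315,135,85,80)),("side",(70,130,220,165),(305,130,85,75))):
    im=cv2.imread(f"pics/{n}0.png")
    draw(n,im,L,4 if n=="scene" else 3.6,*o,f"pics/ov_{n}.png")
    draw(n,im,D,7,*o2,f"pics/ovd_{n}.png")
E
```

```text
(no output)
```

View pics/ov_scene.png

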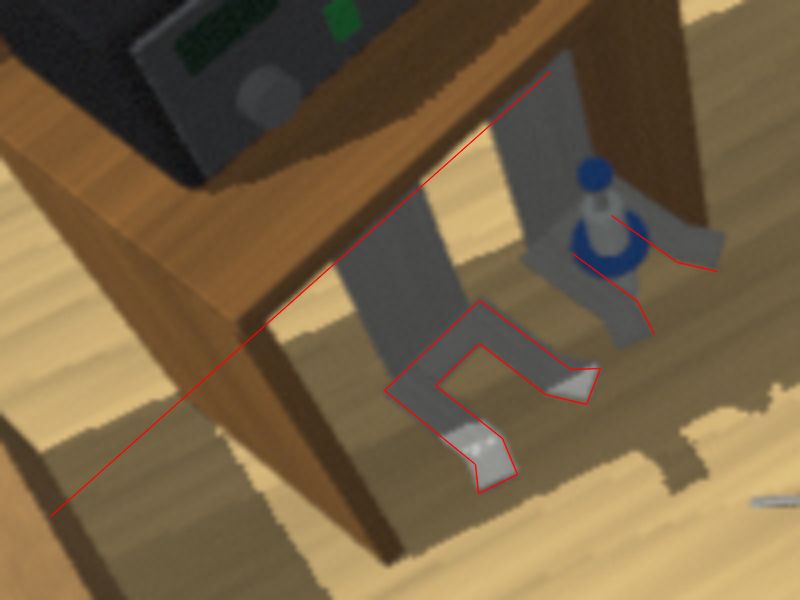

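View pics/ov_side.png

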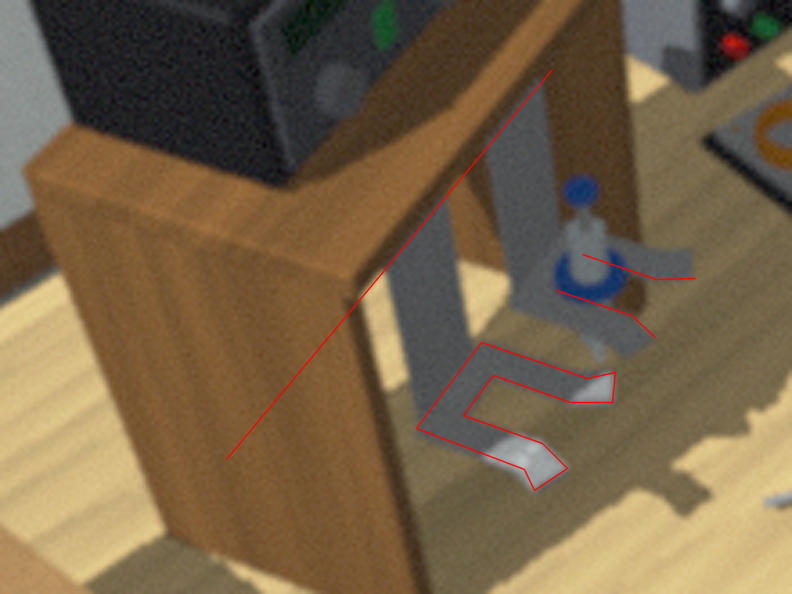

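View pics/ovd_scene.png

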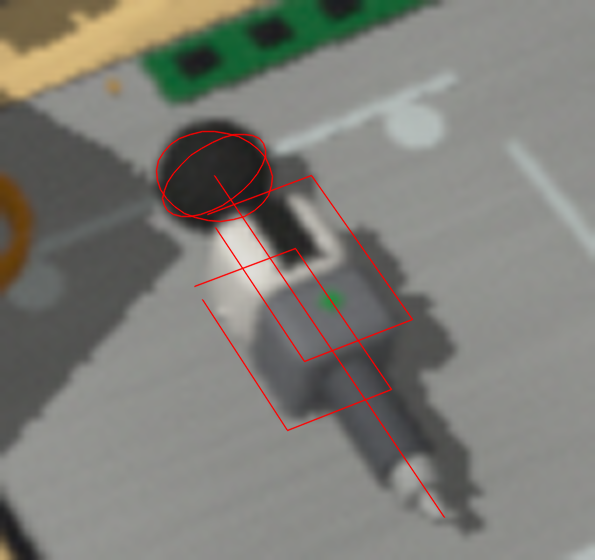

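View pics/ovd_side.png

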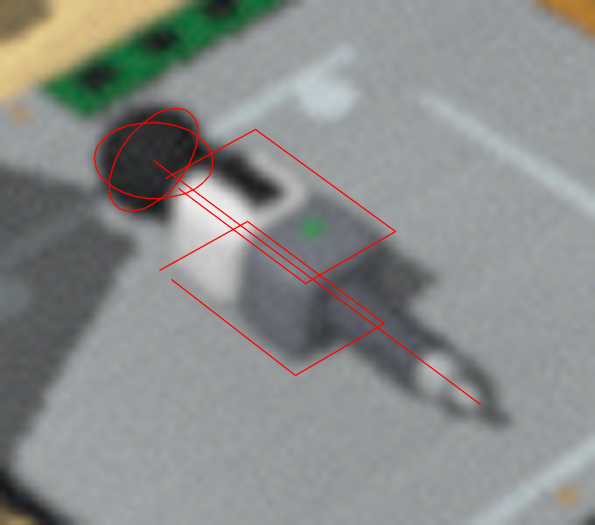

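The overlays agree with both views. The fork seat is about (530.5, 354.8) with yaw 18°, the ball is about (591.6, -112.4, 41), and the driver's yaw is about 171°. Next I move above the ball, first the shift and then the turn.

```bash
R='[1,0.96,-0.371,0,0,0,0]'; python3 -m creep '[[1,0.96,-0.371,0,0,0,0],[1,0.96,-0.371,0,0,0,0],[1,0.96,-0.371,0,0,0,0],[1,0.96,-0.371,0,0,0,0],[1,0.96,-0.371,0,0,0,0],[1,0.96,-0.371,0,0,0,0],[1,0.96,-0.371,0,0,0,0],[1,0.96,-0.371,0,0,0,0],[1,0.96,-0.371,0,0,0,0],[1,0.96,-0.371,0,0,0,0],[1,0.96,-0.371,0,0,0,0],[1,0.96,-0.371,0,0,0,0],[1,0.96,-0.371,0,0,0,0],[1,0.96,-0.371,0,0,0,0],[1,0.96,-0.371,0,0,0,0],[1,0.96,-0.371,0,0,0,0],[1,0.96,-0.371,0,0,0,0],[1,0.96,-0.371,0,0,0,0],[1,0.96,-0.371,0,0,0,0],[1,0.96,-0.371,0,0,0,0]]'
```

```text
time: 1.92
eef_pos: [592.8, -111.3, 231.2]
orientation: [[0.895, 0.446, -0.0], [0.446, -0.895, 0.0], [-0.0, -0.0, -1.0]]
wrist_force: [0.5, -1.0, 0.1]
opening: 0.996
```

```bash
python3 -m creep '[[1,0,0,0,0,0,-1],[1,0,0,0,0,0,-1],[1,0,0,0,0,0,-1],[1,0,0,0,0,0,-1],[1,0,0,0,0,0,-1],[1,0,0,0,0,0,-1],[1,0,0,0,0,0,-1],[1,0,0,0,0,0,-1],[1,0,0,0,0,0,-1],[1,0,0,0,0,0,-1],[1,0,0,0,0,0,-1],[1,0,0,0,0,0,-1],[1,0,0,0,0,0,-1],[1,0,0,0,0,0,-1],[1,0,0,0,0,0,-1],[1,0,0,0,0,0,-1],[1,0,0,0,0,0,-1],[1,0,0,0,0,0,-1],[1,0,0,0,0,0,-1],[1,0,0,0,0,0,-1]]'
```

```text
time: 3.58
eef_pos: [592.0, -112.4, 231.1]
orientation: [[-0.963, 0.27, -0.001], [0.27, 0.963, 0.0], [0.001, 0.0, -1.0]]
wrist_force: [0.2, -0.0, 0.4]
opening: 1.003
```

```bash
python3 -m creep '[[1,0,0,1,0,0,-1],[1,0,0,1,0,0,0],[1,0,0,1,0,0,0],[1,0,0,0,0,0,0]]'; cat > snap.py <<'E'
import sys
from h import *
import pickle
n,out=sys.argv[1:3]; f=grab_frame(n); im=f["frame"]; pickle.dump(f,open(out+".pkl","wb"))
if len(sys.argv)>3:
    x,y,w,h,S=map(float,sys.argv[3:8]);x,y,w,h=map(int,(x,y,w,h)); im=cv2.resize(im[y:y+h,x:x+w],None,fx=S,fy=S,interpolation=cv2.INTER_CUBIC)
cv2.imwrite(f"pics/{out}.png",im)
E
python3 snap.py wrist w1
```

```text
time: 3.92
eef_pos: [588.9, -111.3, 151.0]
orientation: [[-0.987, 0.159, -0.009], [0.159, 0.987, 0.004], [0.01, 0.002, -1.0]]
wrist_force: [-0.8, -0.1, -0.8]
opening: 1.001
```

View pics/w1.png

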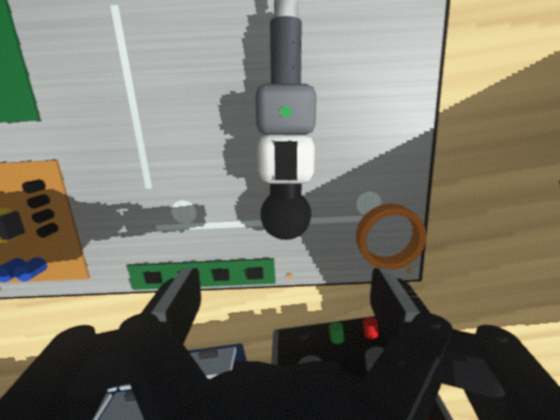

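The wrist view shows the driver square to the jaws, with the ball at (286,214) and the nose at (286,45).

```bash
python3 - <<'E'
from h import *
import pickle
np.set_printoptions(precision=2,suppress=True)
f=pickle.load(open("w1.pkl","rb"))
print(onz("w",(286,214),41,f),onz("w",(286,45),41,f)); s=state(); print(s["eef_pos"],s["orientation"],s["joint_pos"])
E
```

```text
[ 590.71 -110.56   41.  ] [457.21 -89.06  41.  ]
[ 590.13 -111.66  153.59] [[-0.99  0.16 -0.01]
 [ 0.16  0.99  0.  ]
 [ 0.01  0.   -1.  ]] [ -21.35   23.58   86.64    0.     70.16 -102.19]
```

```bash
python3 -m creep '[[0.7,0,0,0,0,0,0],[0.7,0,0,0.8,0,0,0],[0.7,0,0,0.8,0,0,0],[0.7,0,0,0.8,0,0,0],[0.7,0,0,0.8,0,0,0],[0.7,0,0,0.5,0,0,0],[0.7,0,0,0.5,0,0,0],[0.7,0,0,0.3,0,0,0],[0.7,0,0,0,0,0,0],[0.7,0,0,0,0,0,0],[0.7,0,0,0,0,0,0]]'; python3 snap.py scene s1 300 110 130 110 6;python3 snap.py side s2 280 100 130 110 6
```

```text
time: 4.88
eef_pos: [593.3, -112.8, 45.4]
orientation: [[-0.987, 0.159, 0.002], [0.159, 0.987, -0.001], [-0.003, -0.001, -1.0]]
wrist_force: [-0.2, 0.5, 0.6]
opening: 0.703
```

View pics/s1.png

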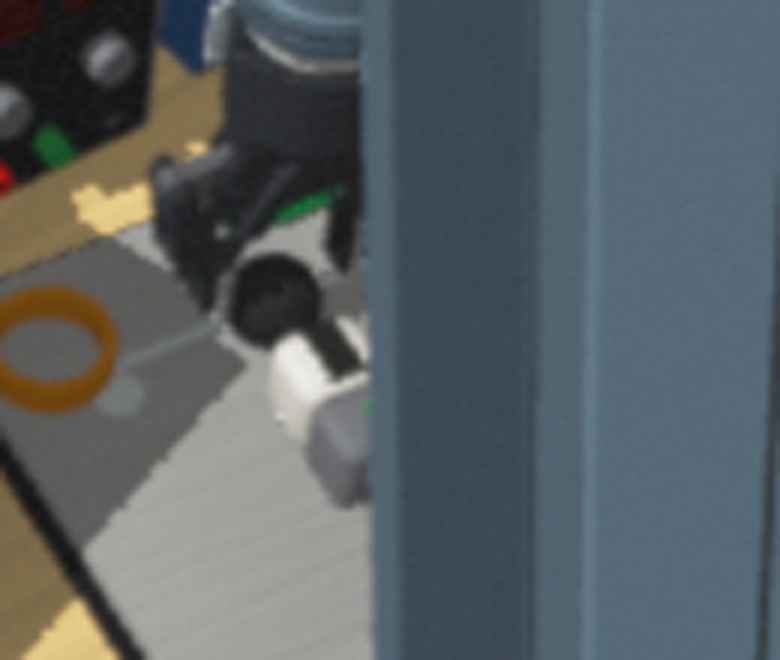

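View pics/s2.png

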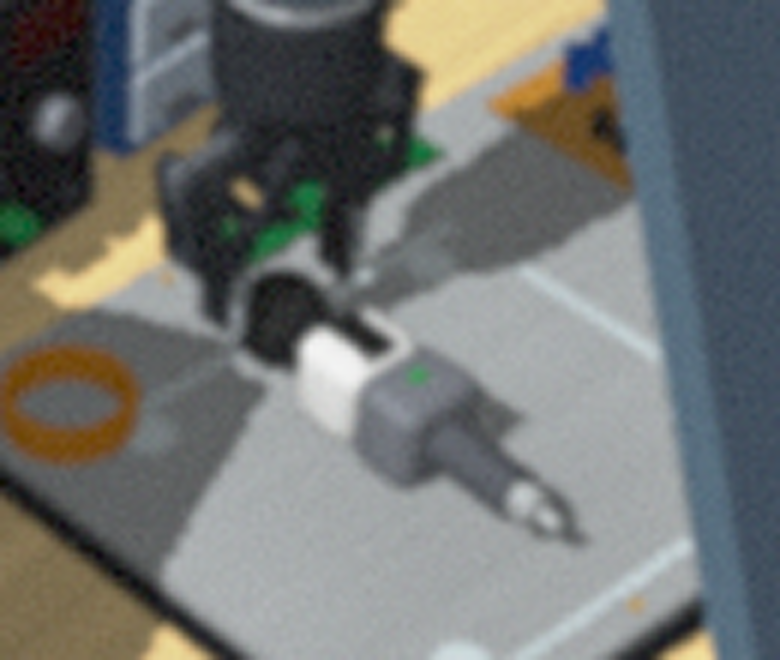

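```bash
python3 -m creep '[[0.7,0.08,0,0.4,0,0,0],[0.7,0,0,0.4,0,0,0],[0.7,0,0,0.16,0,0,0],[0.7,0,0,0,0,0,0],[0.7,0,0,0,0,0,0],[0.7,0,0,0,0,0,0]]'; python3 snap.py wrist w2
```

```text
time: 5.48
eef_pos: [590.3, -112.2, 19.7]
orientation: [[-0.987, 0.159, -0.0], [0.159, 0.987, 0.0], [0.0, 0.0, -1.0]]
wrist_force: [-0.0, -0.3, 0.5]
opening: 0.7
```

View pics/w2.png

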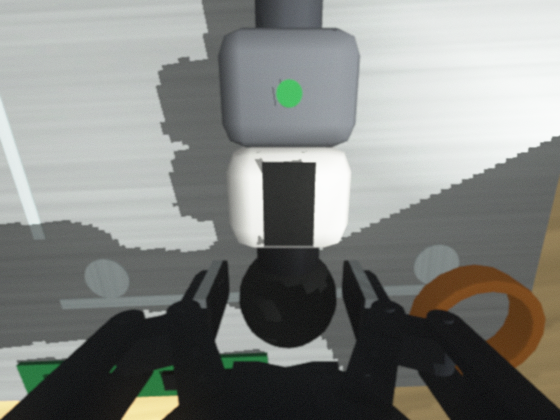

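```bash
python3 -m creep '[[0.55,0,0,-0.04,0,0,0],[0.4,0,0,0,0,0,0],[0.3,0,0,0,0,0,0],[0.3,0,0,0,0,0,0],[0.3,0,0,0,0,0,0],[0.3,0,0,0,0,0,0],[0.3,0,0,0,0,0,0]]' 100
```

```text
time: 6.12
eef_pos: [590.6, -112.3, 21.9]
orientation: [[-0.987, 0.159, 0.001], [0.159, 0.987, -0.001], [-0.001, -0.0, -1.0]]
wrist_force: [-1.2, -0.5, 6.1]
opening: 0.499
```

```bash
python3 -m creep '[[0,0,0,0,0,0,0],[0,0,0,0,0,0,0],[0,0,0,-0.2,0,0,0],[0,0,0,-0.4,0,0,0],[0,0,0,-0.4,0,0,0],[0,0,0,-0.2,0,0,0],[0,0,0,0,0,0,0]]' 100; python3 snap.py side s3 280 100 130 110 6
```

```text
time: 6.7
eef_pos: [591.4, -112.6, 52.8]
orientation: [[-0.987, 0.159, 0.003], [0.159, 0.987, -0.001], [-0.003, -0.001, -1.0]]
wrist_force: [-0.2, 0.4, -4.0]
opening: 0.499
```

View pics/s3.png

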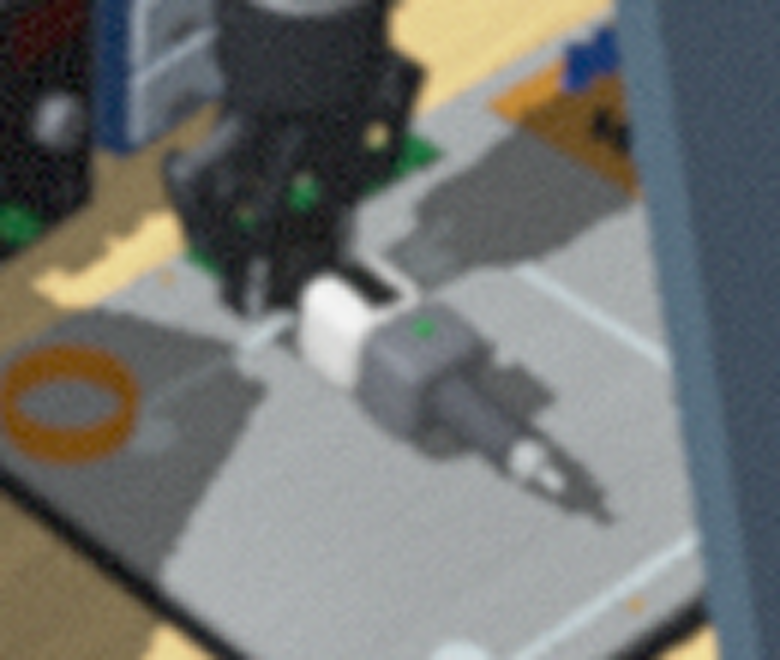

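```bash
python3 -m creep '[[0,0,0,-0.8,0,0,0],[0,0,0,-1,0,0,0],[0,0,0,-1,0,0,0],[0,0,0,-1,0,0,0],[0,0,0,-1,0,0,0],[0,0,0,-1,0,0,-0.98],[0,0,0,-1,0,0,-0.98],[0,0,0,-1,0,0,-0.98],[0,0,0,-1,0,0,-0.98],[0,0,0,-0.8,0,0,0],[0,0,0,0,0,-0.5,0],[0,0,0,0,0,-0.75,0],[0,0,0,0,0,-1,0],[0,0,0,0,0,-1,0],[0,0,0,0,0,-1,0],[0,0,0,0,0,-1,0],[0,0,0,0,0,-0.75,0],[0,0,0,0,0,-0.25,0],[0,0,0,0,0,0,0],[0,0,0,0,0,0,0]]' 100;  python3 snap.py side s4; python3 -c "
from h import *
print(state()['joint_pos'])"
```

```text
time: 8.42
eef_pos: [589.4, -112.4, 290.1]
orientation: [[-0.699, -0.305, 0.647], [-0.223, 0.952, 0.208], [-0.68, 0.001, -0.733]]
wrist_force: [0.2, -0.4, -3.4]
opening: 0.496
[ -43.14007092    1.34174802  109.17552112   46.20186873   55.48724724
 -173.38604641]
```

View pics/s4.png

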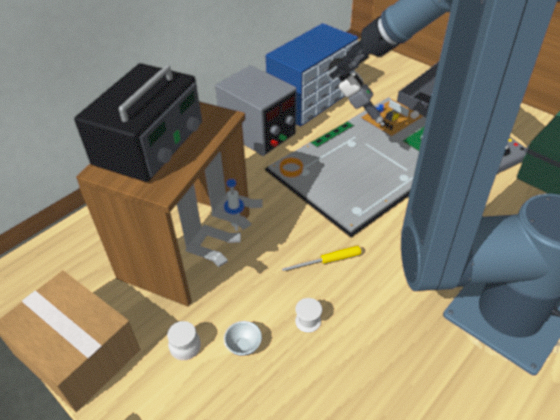

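The driver is clear of the set and nose-down at about 43°, near (360,100) in the side view. Now I slacken the grip.

```bash
python3 -m creep '[[0,0,0,0,0,0,0],[0,0,0,0,0,0,0],[0,0,0,0,0,0,0],[0,0,0,0,0,0,0],[0,0,0,0,0,0,0],[0,0,0,0,0,0,0]]' 7;  python3 snap.py side s5 290 20 140 140 5
```

```text
time: 8.97
eef_pos: [590.3, -111.9, 290.8]
orientation: [[-0.697, -0.306, 0.649], [-0.224, 0.952, 0.209], [-0.682, -0.0, -0.732]]
wrist_force: [0.4, 0.2, -4.7]
opening: 0.497
```

```bash
python3 -c "
from h import *
s=state();print(s['time'],s['opening'],s['wrist_force'])"
```

```text
9.0167 0.5034591125117029 [-0.44105294 -1.0051569  -3.13204585]
```

View pics/s5.png

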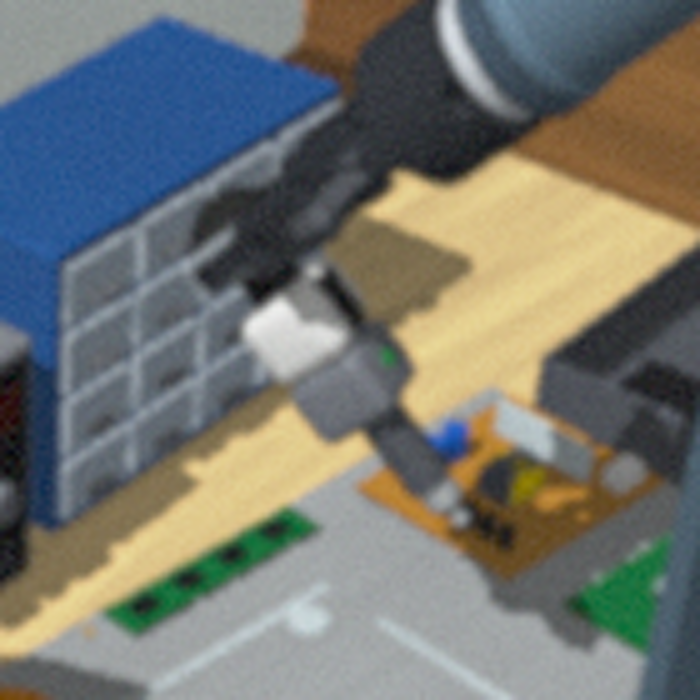

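```bash
python3 -m creep '[[0,0,0,0,0,0,0],[0,0,0,0,0,0,0],[0,0,0,0,0,0,0],[0,0,0,0,0,0,0],[0,0,0,0,0,0,0],[0,0,0,0,0,0,0],[0,0,0,0,0,0,0],[0,0,0,0,0,0,0]]' 7;  python3 snap.py side s6 290 20 140 140 5
```

```text
time: 9.68
eef_pos: [590.2, -112.2, 290.8]
orientation: [[-0.697, -0.306, 0.649], [-0.224, 0.952, 0.208], [-0.682, -0.0, -0.732]]
wrist_force: [0.2, 0.5, -3.8]
opening: 0.5
```

View pics/s6.png

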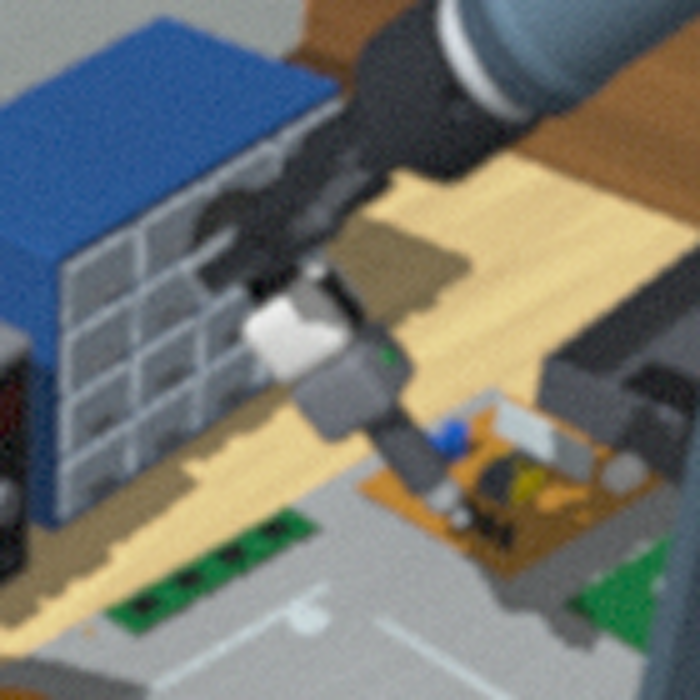

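```bash
python3 -m creep --help 2>&1 | head -20
```

```text
invalid input: not JSON, or not a number
```

```bash
python3 -m creep '[[0,0,0,0,0,0,0],[0,0,0,0,0,0,0],[0,0,0,0,0,0,0],[0,0,0,0,0,0,0],[0,0,0,0,0,0,0],[0,0,0,0,0,0,0]]' 20;  python3 snap.py side s7 290 20 140 140 3; python3 -m creep '[[0.45,0,0,0,0,0,0],[0.45,0,0,0,0,0,0],[0.45,0,0,0,0,0,0],[0.45,0,0,0,0,0,0],[0.45,0,0,0,0,0,0]]' 20;  python3 snap.py side s8 290 20 140 140 3
python3 -c "
import cv2,numpy as np
cv2.imwrite('pics/c78.png',cv2.resize(np.hstack([cv2.imread('pics/s7.png'),cv2.imread('pics/s8.png')]),None,fx=.95,fy=.95))"
```

```text
time: 10.23
eef_pos: [590.2, -112.1, 290.8]
orientation: [[-0.697, -0.306, 0.649], [-0.224, 0.952, 0.208], [-0.682, 0.0, -0.732]]
wrist_force: [-0.5, -0.6, -3.4]
opening: 0.497
time: 10.7
eef_pos: [590.2, -112.1, 290.8]
orientation: [[-0.697, -0.306, 0.649], [-0.224, 0.952, 0.208], [-0.682, 0.0, -0.732]]
wrist_force: [-0.2, 0.1, -4.5]
opening: 0.496
```

View pics/c78.png

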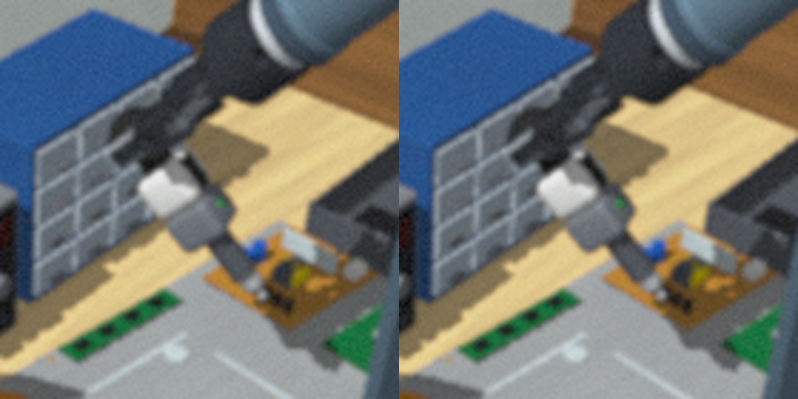

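```bash
python3 - <<'E'
from h import *
b=np.array([577.9,-116,304.7]);c,s=np.cos(np.radians(17.8)),np.sin(np.radians(17.8))
print("ball px",(proj("side",b)-[290,20])*5)
for a in(0,15,30,43,60,75,90):
    A=np.radians(a);d=np.array([-c*np.cos(A),-s*np.cos(A),-np.sin(A)])
    print(a,(proj("side",b+177*d)-[290,20])*5,(proj("side",b+107*d)-[290,20])*5)
E
```

```text
ball px [237.34368582 237.04711356]
0 [607.71778703 320.8503056 ] [457.21820708 286.79731658]
15 [578.43489569 403.79907391] [442.2317442  337.21236086]
30 [527.88638944 470.80844705] [413.91484298 379.11059902]
43 [470.789479   513.56943349] [380.55850266 406.68860875]
60 [383.50509095 546.38393407] [327.97277025 428.85501797]
75 [300.04223769 553.4172663 ] [276.50800614 434.66606377]
90 [215.43065113 540.68626333] [223.58573301 427.68493049]
```

```bash
python3 -m creep '[[0.49,0,0,0,0,0,0],[0.49,0,0,0,0,0,0],[0.49,0,0,0,0,0,0],[0.49,0,0,0,0,0,0]]' 20;  python3 snap.py side s9 290 20 140 140 3; python3 -m creep '[[0.497,0,0,0,0,0,0],[0.497,0,0,0,0,0,0],[0.497,0,0,0,0,0,0],[0.497,0,0,0,0,0,0]]' 20;  python3 snap.py side s10 290 20 140 140 3
python3 -c "
import cv2,numpy as np
cv2.imwrite('pics/c910.png',cv2.resize(np.hstack([cv2.imread('pics/s9.png'),cv2.imread('pics/s10.png')]),None,fx=.95,fy=.95))"
```

```text
time: 11.08
eef_pos: [590.2, -112.1, 290.8]
orientation: [[-0.697, -0.306, 0.649], [-0.224, 0.952, 0.208], [-0.682, 0.0, -0.732]]
wrist_force: [0.7, 0.2, -3.9]
opening: 0.498
time: 11.47
eef_pos: [590.2, -112.2, 290.8]
orientation: [[-0.697, -0.306, 0.649], [-0.224, 0.952, 0.208], [-0.682, -0.0, -0.732]]
wrist_force: [0.9, 0.1, -3.5]
opening: 0.499
```

View pics/c910.png

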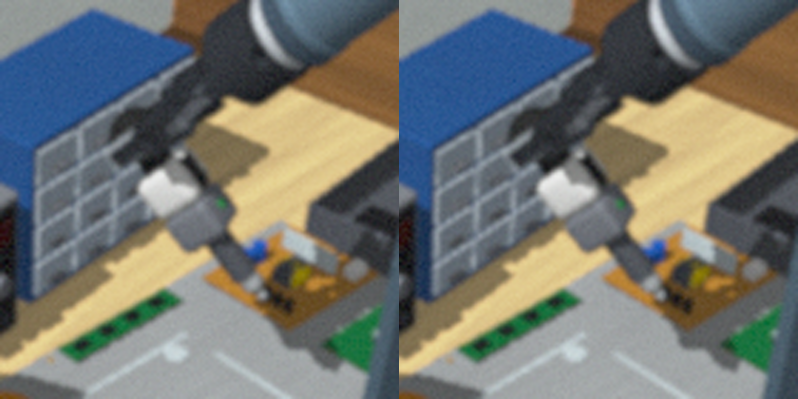

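```bash
python3 -m creep '[[0.505,0,0,0,0,0,0],[0.505,0,0,0,0,0,0],[0.505,0,0,0,0,0,0]]' 20;  python3 snap.py side s11 290 20 140 140 3
python3 -m creep '[[0.512,0,0,0,0,0,0],[0.512,0,0,0,0,0,0],[0.512,0,0,0,0,0,0]]' 20;  python3 snap.py side s12 290 20 140 140 3
python3 -c "
import cv2,numpy as np
cv2.imwrite('pics/c1112.png',cv2.resize(np.hstack([cv2.imread('pics/s11.png'),cv2.imread('pics/s12.png')]),None,fx=.95,fy=.95))"
```

```text
time: 11.77
eef_pos: [590.2, -112.1, 290.8]
orientation: [[-0.697, -0.306, 0.649], [-0.224, 0.952, 0.208], [-0.682, 0.0, -0.732]]
wrist_force: [-0.1, -0.1, -3.5]
opening: 0.511
time: 12.07
eef_pos: [590.2, -112.1, 290.8]
orientation: [[-0.697, -0.306, 0.649], [-0.224, 0.952, 0.208], [-0.682, -0.0, -0.732]]
wrist_force: [0.7, 0.4, -3.3]
opening: 0.511
```

View pics/c1112.png

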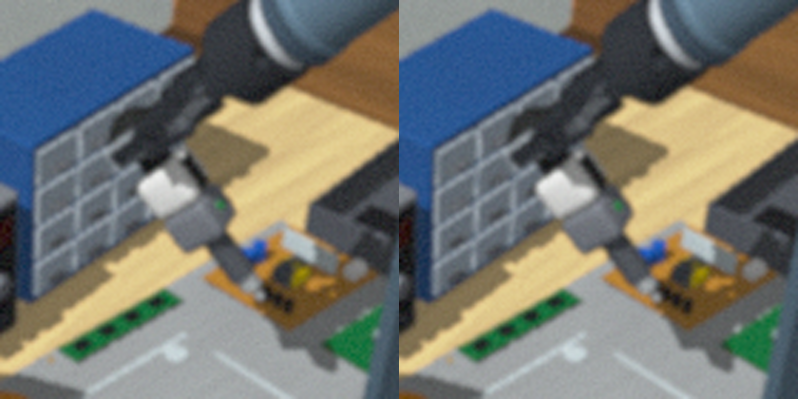

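At 0.512 the tip has just begun to swing, from about (260,296) to (251,290) in the crop. I'll continue in fine steps.

```bash
python3 -m creep '[[0.516,0,0,0,0,0,0],[0.516,0,0,0,0,0,0],[0.516,0,0,0,0,0,0],[0.516,0,0,0,0,0,0]]' 20;  python3 snap.py side s13 290 20 140 140 3
python3 -m creep '[[0.52,0,0,0,0,0,0],[0.52,0,0,0,0,0,0],[0.52,0,0,0,0,0,0]]' 20;  python3 snap.py side s14 290 20 140 140 3
python3 -c "
import cv2,numpy as np
cv2.imwrite('pics/c1314.png',cv2.resize(np.hstack([cv2.imread('pics/s13.png'),cv2.imread('pics/s14.png')]),None,fx=.95,fy=.95))"
```

```text
time: 12.45
eef_pos: [590.2, -112.1, 290.8]
orientation: [[-0.697, -0.306, 0.649], [-0.224, 0.952, 0.208], [-0.682, 0.0, -0.732]]
wrist_force: [-0.6, 0.9, -3.0]
opening: 0.517
time: 12.75
eef_pos: [590.2, -112.1, 290.8]
orientation: [[-0.697, -0.306, 0.649], [-0.224, 0.952, 0.208], [-0.682, 0.0, -0.732]]
wrist_force: [0.2, 0.2, -4.8]
opening: 0.521
```

View pics/c1314.png

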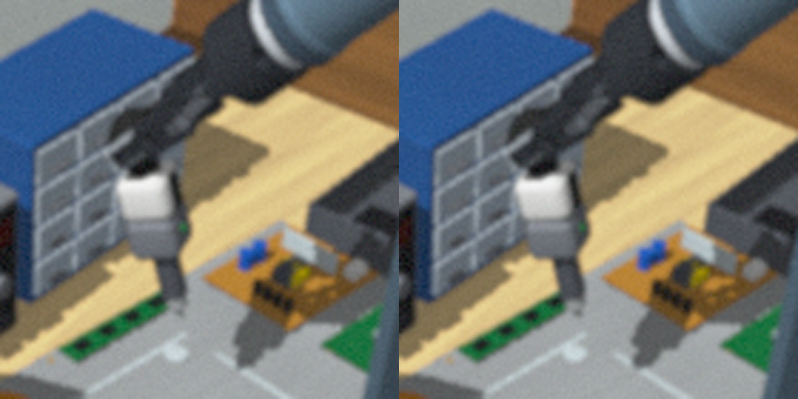

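```bash
python3 -m creep '[[0.523,0,0,0,0,0,0],[0.523,0,0,0,0,0,0],[0.523,0,0,0,0,0,0]]' 20;  python3 snap.py side s15 290 20 140 140 3
python3 -c "
import cv2,numpy as np
cv2.imwrite('pics/c15.png',cv2.resize(np.hstack([cv2.imread('pics/s14.png'),cv2.imread('pics/s15.png')]),None,fx=.95,fy=.95))"
```

```text
time: 13.05
eef_pos: [590.2, -112.1, 290.8]
orientation: [[-0.697, -0.306, 0.649], [-0.224, 0.952, 0.208], [-0.682, -0.0, -0.732]]
wrist_force: [0.5, 0.2, -3.2]
opening: 0.526
```

View pics/c15.png

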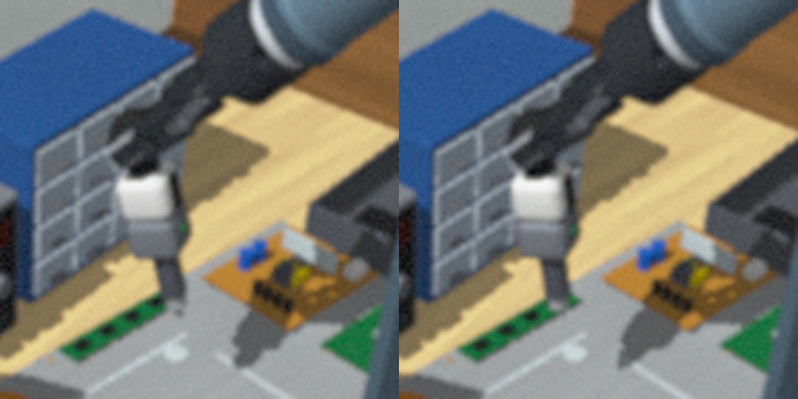

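```bash
python3 -m creep '[[0.525,0,0,0,0,0,0],[0.525,0,0,0,0,0,0],[0.525,0,0,0,0,0,0]]' 20;  python3 snap.py side s16 290 20 140 140 3
python3 -m creep '[[0.527,0,0,0,0,0,0],[0.527,0,0,0,0,0,0],[0.527,0,0,0,0,0,0]]' 20;  python3 snap.py side s17 290 20 140 140 3
python3 -c "
import cv2,numpy as np
cv2.imwrite('pics/c16.png',cv2.resize(np.hstack([cv2.imread('pics/s16.png'),cv2.imread('pics/s17.png')]),None,fx=.95,fy=.95))"
```

```text
time: 13.35
eef_pos: [590.2, -112.1, 290.8]
orientation: [[-0.697, -0.306, 0.649], [-0.224, 0.952, 0.208], [-0.682, -0.0, -0.732]]
wrist_force: [0.0, 0.5, -2.8]
opening: 0.525
time: 13.65
eef_pos: [590.2, -112.1, 290.8]
orientation: [[-0.697, -0.306, 0.649], [-0.224, 0.952, 0.208], [-0.682, 0.0, -0.732]]
wrist_force: [-0.6, -0.4, -3.6]
opening: 0.527
```

View pics/c16.png

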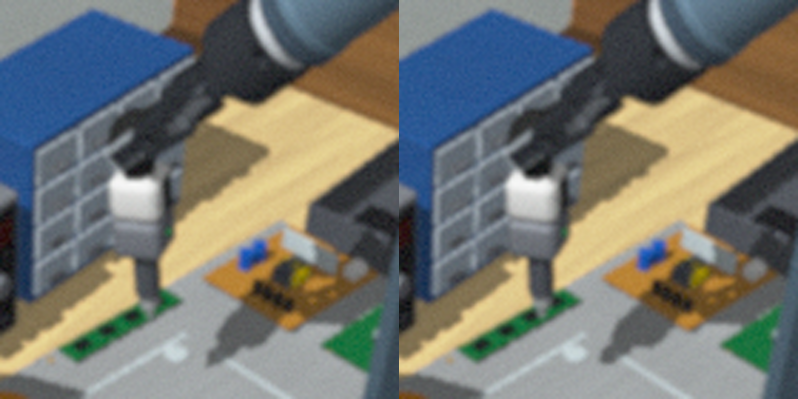

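It hangs within about 6° of plumb, with the tip at (143,312) in the crop against a plumb prediction of about (123,308). That puts the grip near 5 N, so I nip it tight now and measure the residual tilt.

```bash
python3 -m creep '[[0.4,0,0,0,0,0,0],[0.2,0,0,0,0,0,0],[0,0,0,0,0,0,0],[0,0,0,0,0,0,0],[0,0,0,0,0,0,0]]' 100;  python3 snap.py side s18 290 20 140 140 5;python3 snap.py scene s19 290 20 140 140 5
```

```text
time: 14.12
eef_pos: [590.2, -112.1, 290.8]
orientation: [[-0.697, -0.306, 0.649], [-0.224, 0.952, 0.208], [-0.682, 0.0, -0.732]]
wrist_force: [0.2, -0.7, -2.9]
opening: 0.499
```

View pics/s18.png

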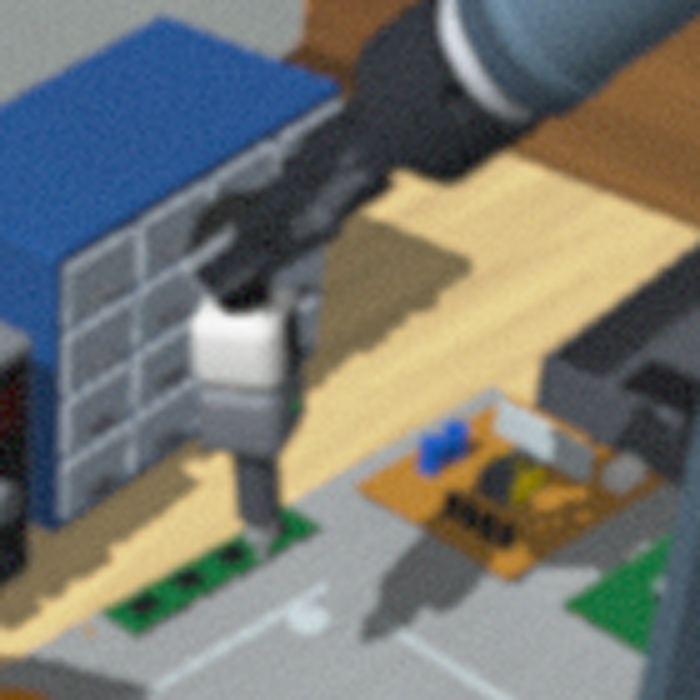

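View pics/s19.png

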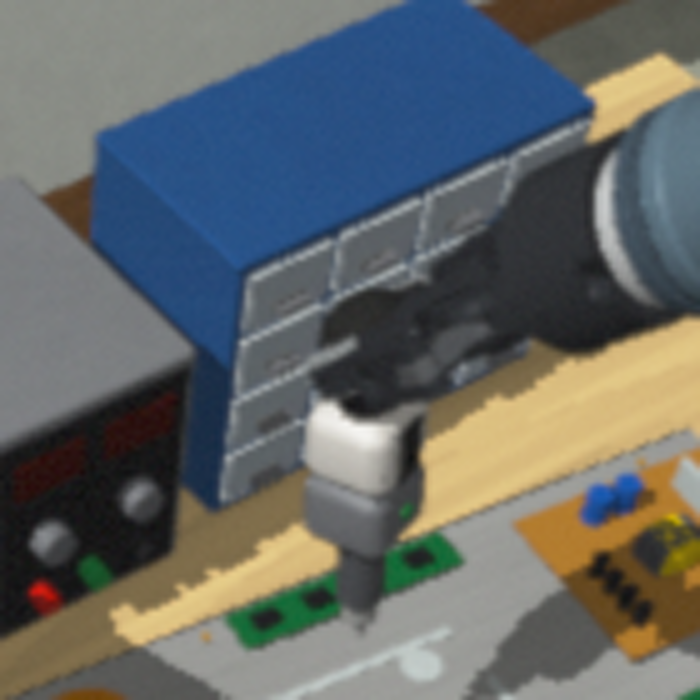

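```bash
python3 - <<'E'
from h import *
np.set_printoptions(precision=1,suppress=True)
g=lambda x,y:np.array([x/5+290-.4,y/5+20-.4])
b=np.array([577.9,-116,304.7])
X,r1,r2=tri(g(362,632),g(258,550)); print(X,r1,r2,X-b,np.linalg.norm(X-b))
S,_,_=tri(g(360,548),g(250,450));print(S,S-b)
v=X-b;f=np.array([.952,.306]);print("fwd tilt",np.degrees(np.arctan2(v[:2]@f,-v[2])),"lat",np.degrees(np.arctan2(v[:2]@[-.306,.952],-v[2])))
E
```

```text
[ 554.6 -122.6  130.1] [-0.9 -0.7] [0.6 0.3] [ -23.3   -6.6 -174.6] 176.2962410625143
[ 555.2 -109.   198.9] [ -22.7    7.  -105.8]
fwd tilt -7.899537906048271 lat 0.29627391391636915
```

The driver is about 7° short of plumb, with the nose toward the robot. I'll carry it part way so joint 6 moves off its limit, then take the rest out by tilting the tool.

```bash
python3 -m creep '[[0,0,0.3,0,0,0,0],[0,0,0.6,0,0,0,0],[0,0,0.8,0,0,0,0],[0,0,0.8,0,0,0,0],[0,0,0.8,0,0,0,0],[0,0,0.8,0,0,0,0],[0,0,0.5,0,0,0,0],[0,0,0.2,0,0,0,0],[0,0,0,0,0,0,0]]'; python3 -c "
from h import *
print(state()['joint_pos'])"
```

```text
time: 14.97
eef_pos: [552.8, 3.9, 290.9]
orientation: [[-0.696, -0.308, 0.649], [-0.225, 0.951, 0.21], [-0.682, -0.0, -0.731]]
wrist_force: [-0.2, -0.2, -4.0]
opening: 0.496
[ -31.87065881   -7.36444821  117.27662378   44.07143298   48.46624413
 -163.57775263]
```

```bash
python3 -m creep '[[0,0,0,0,0,-0.4,0],[0,0,0,0,0,-0.4,0],[0,0,0,0,0,-0.25,0],[0,0,0,0,0,0,0],[0,0,0,0,0,0,0],[0,0,0,0,0,0,0]]'; python3 -c "
from h import *
print(state()['joint_pos'])"; python3 snap.py side s20 250 40 140 140 5;python3 snap.py scene s21 240 40 140 140 5
```

```text
time: 15.47
eef_pos: [554.1, 1.3, 291.5]
orientation: [[-0.61, -0.306, 0.731], [-0.198, 0.952, 0.233], [-0.768, -0.003, -0.641]]
wrist_force: [-0.4, -0.5, -3.7]
opening: 0.499
[ -36.62435438   -8.27494676  122.86635611   57.53756271   47.62763211
 -178.60081222]
```

View pics/s20.png

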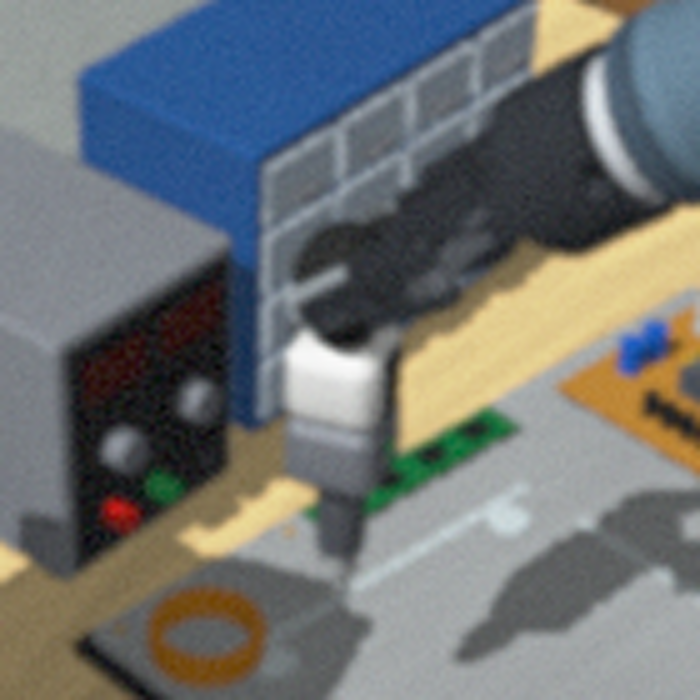

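View pics/s21.png

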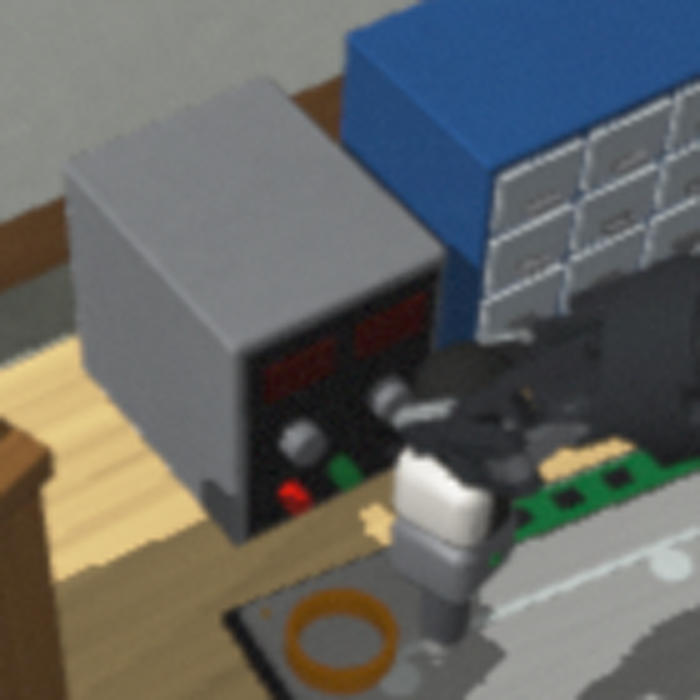

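Joint 6 is sitting at its range limit. I move on along +y, which relieves it.

```bash
python3 -m creep '[[0,0,0.2,0,0,0,0],[0,0,0.4,0,0,0,0],[0,0,0.6,0,0,0,0],[0,0,0.8,0,0,0,0],[0,0,0.8,0,0,0,0],[0,0,0.5,0,0,0,0],[0,0,0.2,0,0,0,0],[0,0,0,0,0,0,0]]'; python3 -c "
from h import *
print(state()['joint_pos'])"
```

```text
time: 16.23
eef_pos: [525.9, 87.8, 291.2]
orientation: [[-0.609, -0.309, 0.73], [-0.198, 0.951, 0.237], [-0.768, -0.0, -0.64]]
wrist_force: [0.7, 0.2, -3.8]
opening: 0.498
[ -23.67770127  -13.46955769  126.71083359   54.64991966   38.74113628
 -167.38704507]
```

```bash
cat > kin.py <<'E'
import numpy as np
from scipy.optimize import least_squares
from scipy.spatial.transform import Rotation as Ro
def fk(q,p):
    h,a,L1,e,L2,d,b,s4,s6,o4=p
    R=lambda ax,t:Ro.from_euler(ax,t,degrees=True).as_matrix()
    A=R('z',q[0]);x=A@np.array([a,b,h])
    A=A@R('y',q[1]);x=x+A@np.array([0,0,L1])
    A=A@R('y',q[2]);x=x+A@np.array([e,0,L2])
    A=A@R('z',s4*q[3]+o4)@R('y',q[4]);A=A@R('z',s6*q[5]);x=x+A@np.array([0,0,d]);return x,A
D=[([-75.163,14.859,88.013,0,77.235,-11.62],[244.9,-491.85,230.46],None),
([-21.35,23.58,86.64,0,70.16,-102.19],[590.13,-111.66,153.59],None),
([-43.14,1.342,109.1755,46.202,55.487,-173.386],[589.4,-112.4,290.1],[.647,.208,-.733]),
([-31.87,-7.364,117.277,44.07,48.466,-163.578],[552.8,3.9,290.9],[.649,.21,-.731]),
([-36.624,-8.275,122.866,57.538,47.628,-178.6],[554.1,1.3,291.5],[.731,.233,-.641]),
([-23.678,-13.4696,126.711,54.65,38.741,-167.387],[525.9,87.8,291.2],[.73,.237,-.64])]
best=None
for s4 in(1,-1):
  def res(v):
    p=[*v,s4,1,0];r=[]
    for q,x,z in D:
        X,A=fk(q,p);r+=list(X-x)
        if z: r+=list((A[:,2]-z)*200)
    return r
  s=least_squares(res,[200,0,350,0,350,250,100])
  if best is None or s.cost<best[0]: best=(s.cost,[*s.x,s4])
V=best[1]
E
python3 -c "
from kin import *
np.set_printoptions(precision=2,suppress=True)
print(best)
for q,x,z in D:
  X,A=fk(q,[*V,1,0]);print(X-x,z,A)
"
```

```text
(np.float64(0.4079686814579615), [np.float64(221.8119089379816), np.float64(0.6297046725192805), np.float64(534.0018929241872), np.float64(60.502052004717726), np.float64(425.37591471254086), np.float64(353.86816186405383), np.float64(110.85368006388516), 1])
[ 0.05  0.06 -0.12] None [[-0.45  0.9  -0.  ]
 [ 0.9   0.45  0.  ]
 [ 0.    0.   -1.  ]]
[-0.12  0.05 -0.02] None [[-0.16 -0.99 -0.01]
 [-0.99  0.16  0.  ]
 [-0.    0.01 -1.  ]]
[ 0.53 -0.07  0.53] [0.647, 0.208, -0.733] [[ 0.31 -0.7   0.65]
 [-0.95 -0.22  0.21]
 [ 0.   -0.68 -0.73]]
[-0.13 -0.03 -0.11] [0.649, 0.21, -0.731] [[ 0.31 -0.7   0.65]
 [-0.95 -0.23  0.21]
 [ 0.   -0.68 -0.73]]
[-0.15 -0.09 -0.11] [0.731, 0.233, -0.641] [[ 0.31 -0.61  0.73]
 [-0.95 -0.2   0.23]
 [ 0.   -0.77 -0.64]]
[-0.13 -0.09 -0.17] [0.73, 0.237, -0.64] [[ 0.31 -0.61  0.73]
 [-0.95 -0.2   0.24]
 [ 0.   -0.77 -0.64]]
```

```bash
cat >> kin.py <<'E'
LO=np.array([-179.93,-52.35,10.71,-69.91,12.55,-178.61]);HI=np.array([179.93,119.4,147.94,249.91,155.21,178.61])
def tool(lean,yaw=18):
    l,y=np.radians(lean),np.radians(yaw);f=np.array([np.cos(y),np.sin(y),0]);Y=np.array([-np.sin(y),np.cos(y),0])
    z=np.sin(l)*f-np.array([0,0,np.cos(l)]);return np.c_[np.cross(Y,z),Y,z]
def F(q):
    X,A=fk(q,[*V,1,90]) if 0 else fk(q,[*V,1,0]); return X,A@Ro.from_euler('z',90,degrees=True).as_matrix()
def ik(x,T,q0):
    def r(q):
        X,A=F(q);return np.r_[X-x,200*Ro.from_matrix(A.T@T).as_rotvec()]
    s=least_squares(r,q0,bounds=(LO,HI));return s.x,np.linalg.norm(s.fun)
E
python3 - <<'E'
from kin import *
np.set_printoptions(precision=1,suppress=True)
f=np.array([np.cos(np.radians(18)),np.sin(np.radians(18)),0]);seat=np.array([530.5,354.8,122])
for lean in (50,43,36,30):
    T=tool(lean);q=[-23.678,-13.4696,126.711,54.65,38.741,-167.387]
    for back,up,lat in((100,62,-200),(100,62,-100),(100,62,0),(100,15,0),(60,15,0),(0,15,0),(0,0,0)):
        x=seat-back*f+[0,0,107+up]+19*T[:,2]+lat*np.array([-f[1],f[0],0]); q,e=ik(x,T,q); print(lean,back,up,lat,q,round(e,2))
E
```

```text
50 100 62 -200 [ -13.2  -13.7  128.7   52.3   30.1 -159.5] 0.0
50 100 62 -100 [   9.5  -12.4  127.8   23.9   16.3 -118.6] 0.0
50 100 62 0 [ 31.   -6.8 123.6 -36.1  17.1 -46.6] 0.0
50 100 15 0 [ 31.8  -2.1 127.4 -62.4  12.6 -19.1] 2.3
50 60 15 0 [ 30.8   1.9 123.1 -59.7  12.6 -22.5] 4.51
50 0 15 0 [ 29.    7.4 116.3 -51.1  12.6 -32.3] 6.24
50 0 0 0 [ 29.9   9.1 117.1 -63.6  12.6 -19.1] 8.78
43 100 62 -200 [ -10.   -12.1  123.    34.3   34.6 -140.6] 0.0
43 100 62 -100 [  10.4  -11.   122.2   11.7   26.6 -106.1] 0.0
43 100 62 0 [ 29.9  -6.  118.3 -18.3  26.6 -64.7] 0.0
43 100 15 0 [ 29.9  -2.4 122.6 -25.4  19.1 -57.1] 0.0
43 60 15 0 [ 28.6   1.6 118.7 -23.1  18.6 -60.3] 0.0
43 0 15 0 [ 27.    7.3 112.3 -19.4  18.8 -64.9] 0.0
43 0 0 0 [ 27.    8.4 113.5 -22.   16.6 -62.2] 0.0
36 100 62 -200 [  -7.1   -9.6  117.2   22.3   41.2 -127.9] 0.0
36 100 62 -100 [  11.1   -8.7  116.5    6.8   36.6 -101. ] 0.0
36 100 62 0 [ 28.8  -4.4 112.9 -10.7  36.5 -72.6] 0.0
36 100 15 0 [ 28.8  -1.3 117.3 -13.1  29.1 -69.7] 0.0
36 60 15 0 [ 27.7   2.6 113.3 -11.8  29.  -71.8] 0.0
36 0 15 0 [ 26.4   8.4 106.7 -10.   29.6 -74.5] 0.0
36 0 0 0 [ 26.4   9.4 107.9 -10.7  27.4 -73.7] 0.0
30 100 62 -200 [  -5.    -7.   112.3   15.3   47.7 -120.6] 0.0
30 100 62 -100 [ 11.7  -6.2 111.7   4.4  44.8 -98.6] 0.0
30 100 62 0 [ 28.   -2.3 108.2  -7.1  44.7 -76.3] 0.0
30 100 15 0 [ 28.    0.3 112.7  -8.1  37.7 -74.9] 0.0
30 60 15 0 [ 27.    4.3 108.5  -7.3  37.8 -76.4] 0.0
30 0 15 0 [ 25.9  10.  101.7  -6.3  38.7 -78.3] 0.0
30 0 0 0 [ 25.9  10.9 102.9  -6.6  36.6 -77.9] 0.0
```

```bash
cat > tilt.py <<'E'
from h import *
np.set_printoptions(precision=1,suppress=True)
def tilt(sc,sd,eef,z):
    b=np.array(eef)-19*np.array(z);X,r1,r2=tri(np.array(sc)-.4,np.array(sd)-.4);v=X-b
    f=np.array([.951,.309]);print(X,r1,r2,np.linalg.norm(v),"fwd",np.degrees(np.arctan2(v[:2]@f,-v[2])),"lat",np.degrees(np.arctan2(v[:2]@[-.309,.951],-v[2])))
E
python3 -c "
from tilt import *
tilt((437/5+240,652/5+40),(343/5+250,585/5+40),[554.1,1.3,291.5],[.731,.233,-.641])"
```

```text
[537.4  -5.1 125.6] [1.  0.8] [-0.7 -0.4] 178.13542430218914 fwd -1.0647850829150463 lat -0.31290852503211397
```

The driver is plumb to about 1°. However, my fitted kinematics show that a 50° lean runs joint 5 into its limit at the fork. I'll drop to a 33° lean, slacken again so it hangs, nip it, then trim to about 40°.

```bash
python3 -m creep '[[0,0,0,0,0,0.6,0],[0,0,0,0,0,0.8,0],[0,0,0,0,0,0.8,0],[0,0,0,0,0,0.3,0],[0.3,0,0,0,0,0,0],[0.45,0,0,0,0,0,0]]' 100; python3 -m creep '[[0.5,0,0,0,0,0,0],[0.512,0,0,0,0,0,0],[0.517,0,0,0,0,0,0],[0.517,0,0,0,0,0,0],[0.522,0,0,0,0,0,0],[0.522,0,0,0,0,0,0],[0.525,0,0,0,0,0,0],[0.525,0,0,0,0,0,0],[0.527,0,0,0,0,0,0],[0.527,0,0,0,0,0,0],[0.527,0,0,0,0,0,0]]' 20; python3 snap.py side s22 230 60 140 140 5;python3 snap.py scene s23 200 60 140 140 5
```

```text
time: 16.73
eef_pos: [527.3, 86.4, 291.0]
orientation: [[-0.792, -0.308, 0.527], [-0.255, 0.951, 0.172], [-0.554, 0.002, -0.832]]
wrist_force: [-0.8, 0.6, -4.0]
opening: 0.499
time: 17.65
eef_pos: [526.9, 86.2, 291.0]
orientation: [[-0.793, -0.307, 0.526], [-0.255, 0.952, 0.171], [-0.553, 0.001, -0.833]]
wrist_force: [0.1, -0.9, -3.7]
opening: 0.527
```

View pics/s22.png

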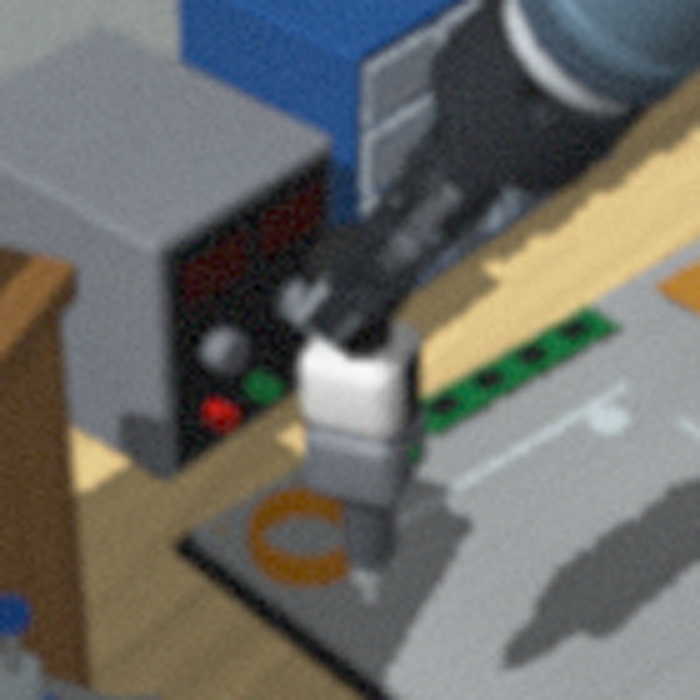

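View pics/s23.png

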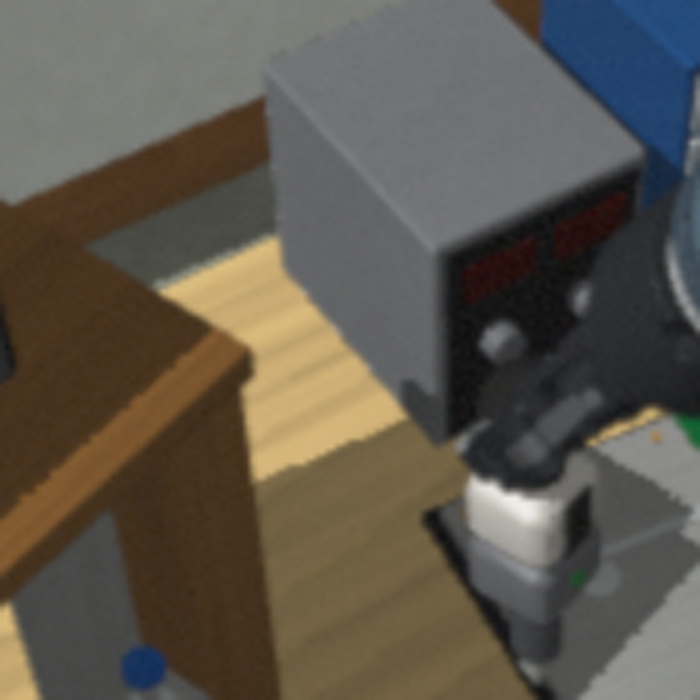

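```bash
python3 -c "
from tilt import *
tilt((533/5+200,682/5+60),(371/5+230,598/5+60),[526.9,86.2,291],[.526,.171,-.833])
b=np.array([526.9,86.2,291])-19*np.array([.526,.171,-.833])
for a in (0,-3,-6,-9):
  v=177*np.array([.951*np.sin(np.radians(a)),.309*np.sin(np.radians(a)),-np.cos(np.radians(a))]);print(a,(proj('side',b+v)-[230,60])*5,(proj('scene',b+v)-[200,60])*5)
"
```

```text
[502.   86.1 133.2] [-0.3 -0.2] [0.2 0.1] 174.31323500244986 fwd -4.356187346844805 lat 2.511795441443311
0 [350.2 583.9] [517.  658.1]
-3 [368.4 589. ] [532.5 667.8]
-6 [386.7 593.3] [548. 677.]
-9 [405.1 596.8] [563.7 685.6]
```

It now hangs about 4° short of plumb. I nip it tight and trim the tool by 4.5°, giving a lean of about 38°.

```bash
python3 -m creep '[[0.4,0,0,0,0,0,0],[0,0,0,0,0,0,0],[0,0,0,0,0,0,0],[0,0,0,0,0,0,0],[0,0,0,0,0,-0.35,0],[0,0,0,0,0,-0.3,0],[0,0,0,0,0,0,0],[0,0,0,0,0,0,0]]' 100; python3 - <<'E'
from kin import *
from h import *
np.set_printoptions(precision=2,suppress=True)
s=state();x=s["eef_pos"];A=s["orientation"];print(x,A[:,2],s["joint_pos"])
lean=np.degrees(np.arccos(-A[2,2]));print(lean)
f=np.array([np.cos(np.radians(18)),np.sin(np.radians(18)),0]);seat=np.array([530.5,354.8,122]);T=tool(lean);q=s["joint_pos"]
for back,up,lat in((100,62,-100),(100,62,0),(100,16,0),(60,16,0),(0,16,0),(0,0,0)):
    X=seat-back*f+[0,0,107+up]+19*T[:,2]+lat*np.array([-f[1],f[0],0]);q,e=ik(X,T,q);print(X,A.T@(X-x)/25,q,round(e,2))
print(Ro.from_matrix(A.T@T).as_rotvec()/.12)
E
```

```text
time: 18.42
eef_pos: [526.3, 85.9, 290.7]
orientation: [[-0.751, -0.306, 0.586], [-0.24, 0.952, 0.19], [-0.616, 0.002, -0.788]]
wrist_force: [0.2, 0.7, -3.2]
opening: 0.497
[526.34  85.91 290.67] [ 0.59  0.19 -0.79] [ -16.93   -9.89  116.34   29.86   44.97 -140.73]
37.98926065743768
[477.42 232.41 276.03] [0.42 6.18 0.43] [  10.93   -9.43  118.13    7.83   33.77 -102.1 ] 0.0
[446.52 327.51 276.03] [ 0.44 10.18  0.42] [ 29.12  -4.91 114.4  -12.36  33.67 -70.86] 0.0
[446.52 327.51 230.03] [ 1.57 10.17  1.87] [ 29.12  -1.79 118.73 -15.46  26.43 -67.29] 0.0
[484.56 339.87 230.03] [ 0.31 10.18  2.86] [ 27.93   2.17 114.74 -13.92  26.18 -69.6 ] 0.0
[541.62 358.41 230.03] [-1.58 10.19  4.34] [ 26.56   7.92 108.24 -11.78  26.65 -72.68] 0.0
[541.62 358.41 214.03] [-1.19 10.18  4.84] [ 26.56   9.03 109.49 -12.84  24.34 -71.51] 0.0
[-0.01  0.   -0.03]
```

```bash
python3 -m creep '[[0,0,0.3,0,0,0,0],[0,0.04,0.6,0.04,0,0,0],[0,0.04,0.9,0.04,0,0,0],[0,0.04,0.9,0.04,0,0,0],[0,0.04,0.9,0.04,0,0,0],[0,0.04,0.9,0.04,0,0,0],[0,0.04,0.9,0.04,0,0,0],[0,0.04,0.9,0.04,0,0,0],[0,0.04,0.9,0.04,0,0,0],[0,0.04,0.9,0.04,0,0,0],[0,0.04,0.9,0.04,0,0,0],[0,0.04,0.7,0.04,0,0,0],[0,0,0.37,0,0,0,0],[0,0,0.1,0,0,0,0],[0,0,0,0,0,0,0],[0,0,0,0,0,0,0],[0,0,0,0,0,0,0]]' 100; python3 snap.py side s24 110 100 200 200 3.5;python3 snap.py scene s25 110 130 200 160 4; python3 -c "
from h import *
s=state();print(s['eef_pos'],s['orientation'],s['joint_pos'])"
```

```text
time: 19.83
eef_pos: [447.4, 327.0, 276.0]
orientation: [[-0.75, -0.306, 0.587], [-0.24, 0.952, 0.189], [-0.616, 0.001, -0.787]]
wrist_force: [-0.0, -0.6, -3.9]
opening: 0.495
[447.42572755 326.78371395 275.97333379] [[-0.74992551 -0.30537962  0.58681771]
 [-0.23970331  0.95222989  0.18921033]
 [-0.61656634  0.0012315  -0.78730199]] [ 29.04230615  -4.89624832 114.4561865  -12.48804126  33.53365687
 -70.58823892]
```

View pics/s24.png

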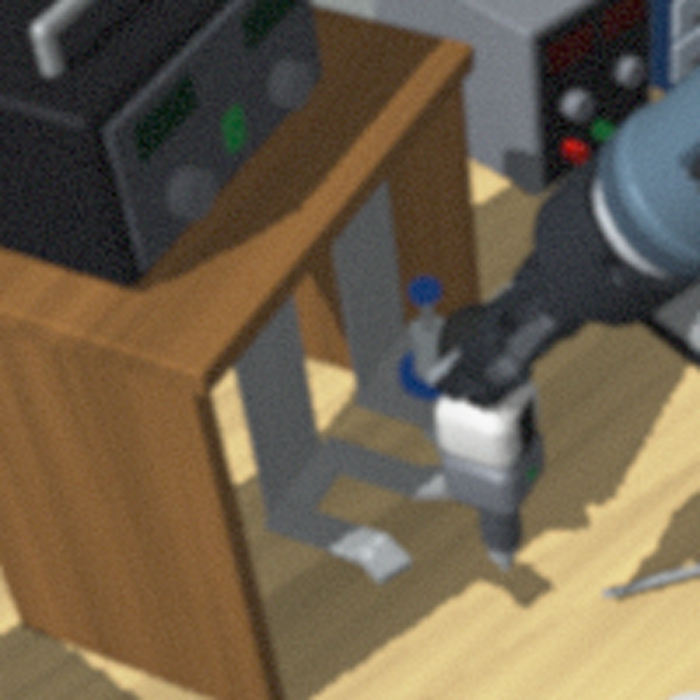

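View pics/s25.png

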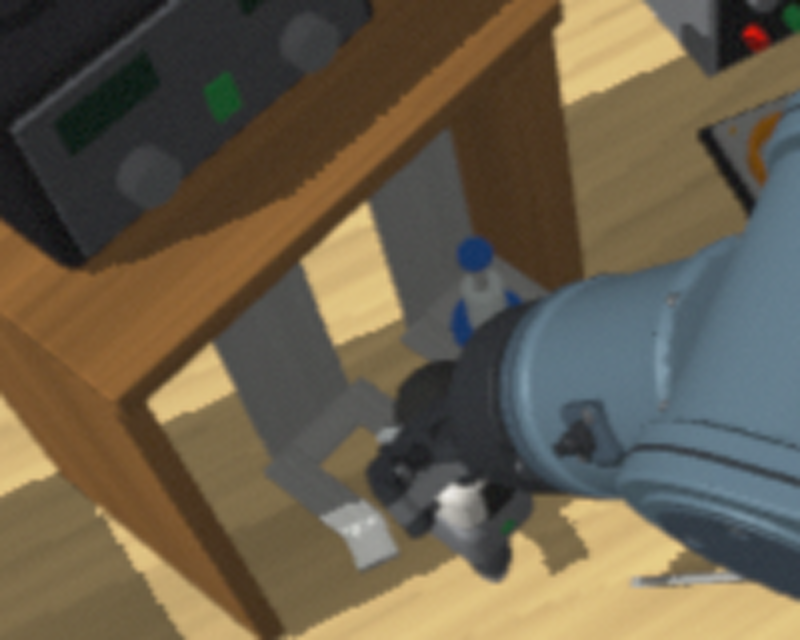

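```bash
python3 -c "
from h import *
x=np.array([447.4,326.8,276.0]);z=np.array([.587,.189,-.787]);b=x-19*z
for a in (3,0,-3,-6):
  for l in (-2,0,2):
    v=177*np.array([.951*np.sin(np.radians(a))-.309*np.sin(np.radians(l)),.309*np.sin(np.radians(a))+.951*np.sin(np.radians(l)),-np.cos(np.radians(a))]);print(a,l,(proj('side',b+v)-[110,100])*3.5,(proj('side',b+v*107/177)-[110,100])*3.5)
"; python3 -c "
import cv2
a=cv2.imread('pics/s24.png');cv2.imwrite('pics/z24.png',cv2.resize(a[360:600,400:580],None,fx=2.5,fy=2.5,interpolation=cv2.INTER_CUBIC))"
```

```text
3 -2 [488.14594327 544.02650508] [484.87653826 470.68681279]
3 0 [483.33968068 551.51677329] [481.81783724 475.27294417]
3 2 [478.4984131  559.06159466] [478.74501275 479.88025188]
0 -2 [502.15966222 549.32660153] [493.77159103 473.93848805]
0 0 [497.39252146 556.85461668] [490.7286276  478.53929334]
0 2 [492.59057471 564.43759561] [487.67159134 483.16137602]
-3 -2 [516.20454606 554.13520314] [502.66763248 476.85597403]
-3 0 [511.47529343 561.70182483] [499.63983314 481.47167992]
-3 2 [506.71141445 569.32384733] [496.5980062  486.10877004]
-6 -2 [530.25574899 558.43959354] [511.54565889 479.43126119]
-6 0 [525.56312274 566.0456214 ] [508.53242715 484.06206372]
-6 2 [520.83603051 573.70751334] [505.50520763 488.71436298]
```

View pics/z24.png

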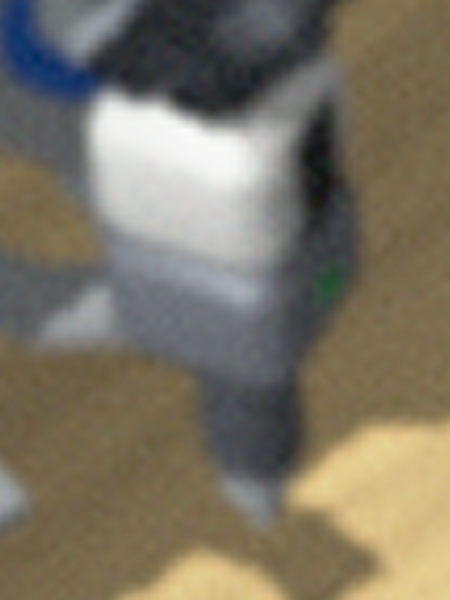

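```bash
python3 -m creep '[[0,0,0,0,0,-0.2,0],[0,0.2,0,0.25,0,0,0],[0,0.37,0.01,0.48,0,0,0],[0,0.37,0.01,0.48,0,0,0],[0,0.2,0.01,0.25,0,0,0],[0,0,0,0,0,0,0],[0,0,0,0,0,0,0],[0,0,0,0,0,0,0]]' 100; python3 snap.py side s26 150 130 140 140 5;python3 snap.py wrist w3;  python3 -c "
from h import *
s=state();print(s['eef_pos'],s['orientation'],s['joint_pos'])"
```

```text
time: 20.6
eef_pos: [448.6, 328.9, 230.5]
orientation: [[-0.735, -0.307, 0.605], [-0.236, 0.952, 0.196], [-0.636, 0.002, -0.771]]
wrist_force: [0.1, 0.1, -3.5]
opening: 0.497
[448.58187271 329.01606376 230.86184349] [[-0.73414126 -0.30674218  0.60576056]
 [-0.23548708  0.95179119  0.19656896]
 [-0.63685355  0.00166059 -0.77098301]] [ 29.45245682  -1.86099555 119.65906712 -17.95531524  24.26500049
 -64.49746133]
```

View pics/s26.png

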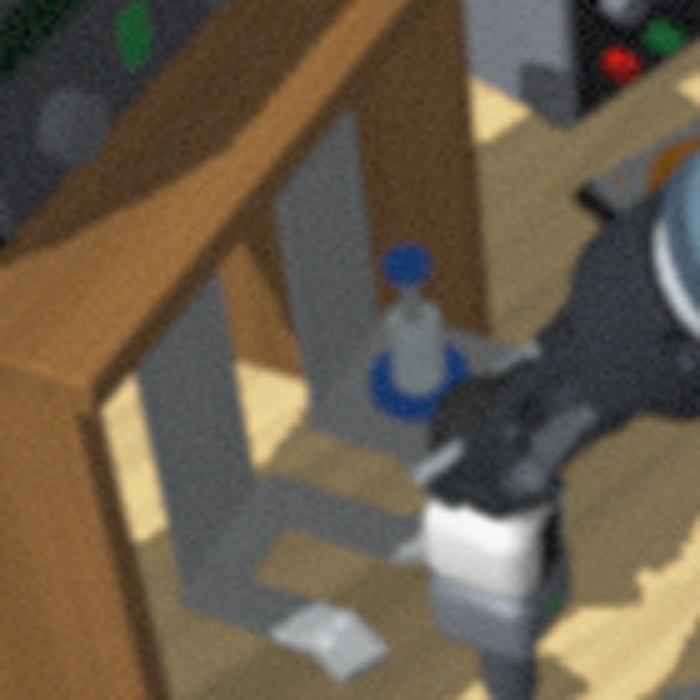

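View pics/w3.png

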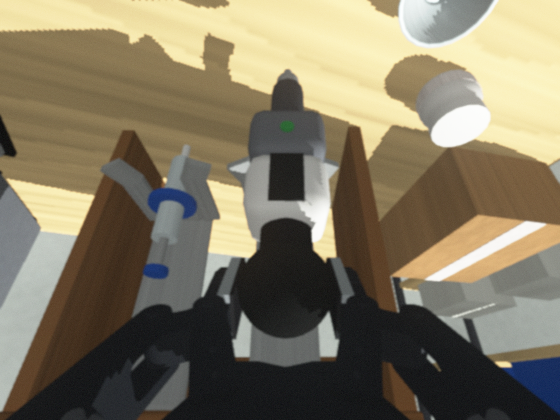

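The wrist view shows the driver centred ahead of the slot. The tongue tips show at (228,167) and (338,167), with the driver axis near u = 286. I compare that with my fork estimate.

```bash
python3 - <<'E'
from ov import *
import pickle
f=pickle.load(open("w3.pkl","rb"));im=f["frame"].copy()
L=fork_lines(530.5,354.8,18)
for l in L:
    p=np.array([proj("w",X,f) for X in l]).round().astype(int);cv2.polylines(im,[p.reshape(-1,1,2)],False,(0,0,255),1,cv2.LINE_AA)
cv2.imwrite("pics/w3o.png",cv2.resize(im[100:380,80:420],None,fx=2.3,fy=2.1,interpolation=cv2.INTER_CUBIC))
E
```

```text
(no output)
```

View pics/w3o.png

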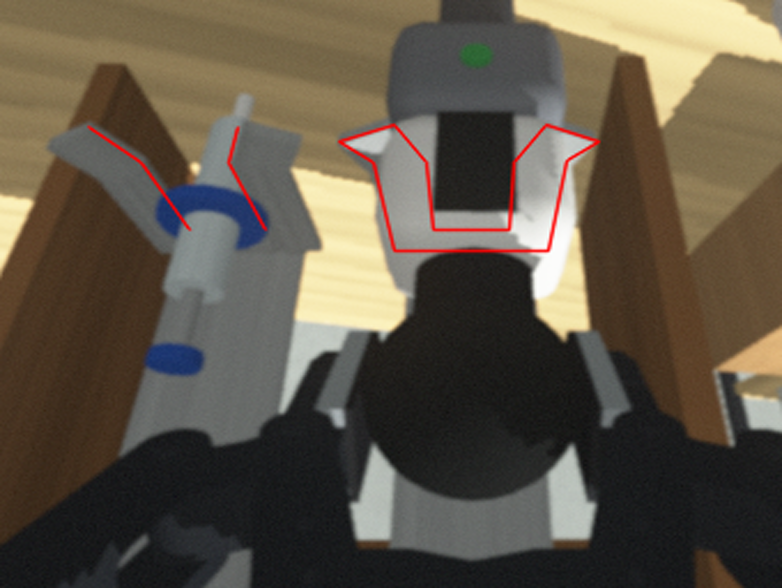

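```bash
python3 -m creep '[[0,-0.15,-0.01,0.127,0,0,0],[0,-0.308,-0.01,0.255,0,0,0],[0,-0.308,-0.01,0.255,0,0,0],[0,-0.308,0,0.255,0,0,0],[0,-0.308,0,0.255,0,0,0],[0,-0.308,0,0.255,0,0,0],[0,-0.308,0,0.255,0,0,0],[0,-0.15,0,0.127,0,0,0],[0,0,0,0,0,0,0],[0,0,0,0,0,0,0],[0,0,0,0,0,0,0]]' 100; python3 snap.py side s27 140 100 140 140 5;python3 snap.py scene s28 140 150 140 130 5;python3 snap.py wrist w4;  python3 -c "
from h import *
s=state();print(s['eef_pos'],s['orientation'],s['joint_pos'])"
```

```text
time: 21.62
eef_pos: [514.0, 349.2, 228.8]
orientation: [[-0.736, -0.307, 0.604], [-0.237, 0.952, 0.195], [-0.634, 0.001, -0.773]]
wrist_force: [0.5, -1.1, -4.5]
opening: 0.498
[514.06938427 349.32049198 229.23907457] [[-0.73531722 -0.30699633  0.60420347]
 [-0.23638561  0.95170993  0.19588276]
 [-0.63516173  0.00121096 -0.77237821]] [ 27.34870412   4.94194164 112.76150627 -14.78375959  23.95033642
 -69.05510425]
```

View pics/s27.png

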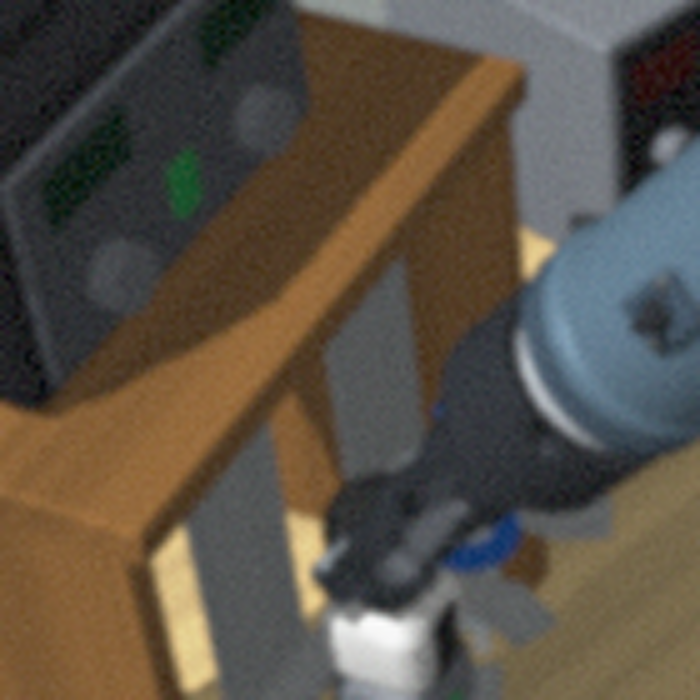

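View pics/s28.png

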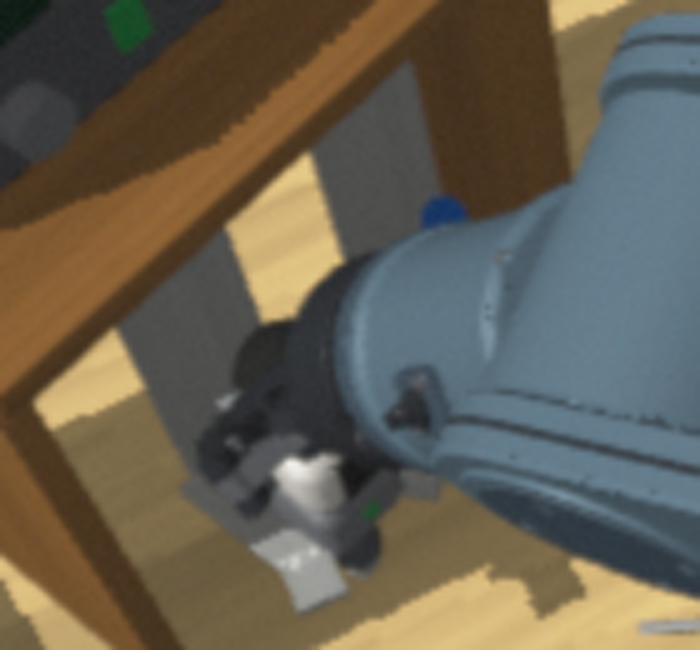

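View pics/w4.png

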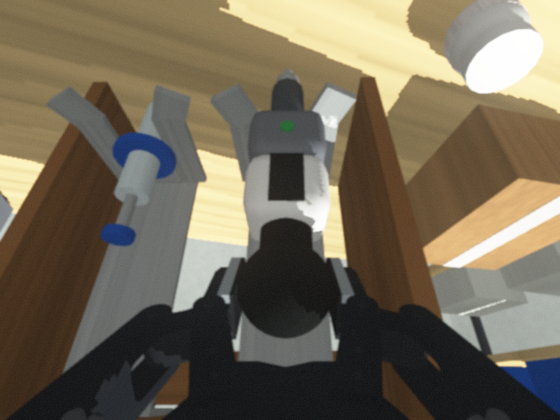

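```bash
python3 -m creep '[[0,-0.2,0,0.16,0,0,0],[0,-0.25,0,0.21,0,0,0],[0,-0.25,0,0.21,0,0,0],[0,-0.2,0,0.17,0,0,0],[0,0,0,0,0,0,0],[0,0,0,0,0,0,0],[0,0,0,0,0,0,0]]' 100; python3 snap.py side s29 140 100 140 140 5;python3 snap.py wrist w5;  python3 - <<'E'
from ov import *
import pickle
s=state();print(s['eef_pos'],s['orientation'][:,2],s['joint_pos'],s['wrist_force'])
f=pickle.load(open("w5.pkl","rb"));im=f["frame"].copy()
for l in fork_lines(530.5,354.8,18):
    p=np.array([proj("w",X,f) for X in l]).round().astype(int);cv2.polylines(im,[p.reshape(-1,1,2)],False,(0,0,255),1,cv2.LINE_AA)
cv2.imwrite("pics/w5o.png",cv2.resize(im[20:300,80:420],None,fx=2.3,fy=2.1,interpolation=cv2.INTER_CUBIC))
E
```

```text
time: 22.35
eef_pos: [542.3, 358.2, 228.6]
orientation: [[-0.736, -0.307, 0.604], [-0.236, 0.952, 0.195], [-0.634, 0.001, -0.773]]
wrist_force: [0.3, -0.6, -4.3]
opening: 0.494
[542.07855828 358.23544673 228.74924957] [ 0.60387029  0.19556796 -0.77271847] [ 26.68541775   7.75433549 109.53481286 -13.58764938  24.24054656
 -70.69309082] [ 1.63726728 -0.45285462 -3.24953915]
```

View pics/s29.png

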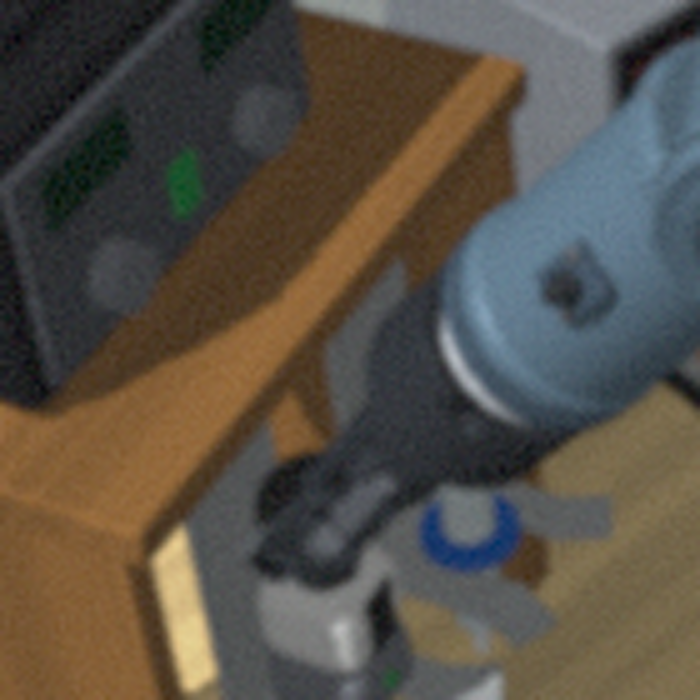

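View pics/w5o.png

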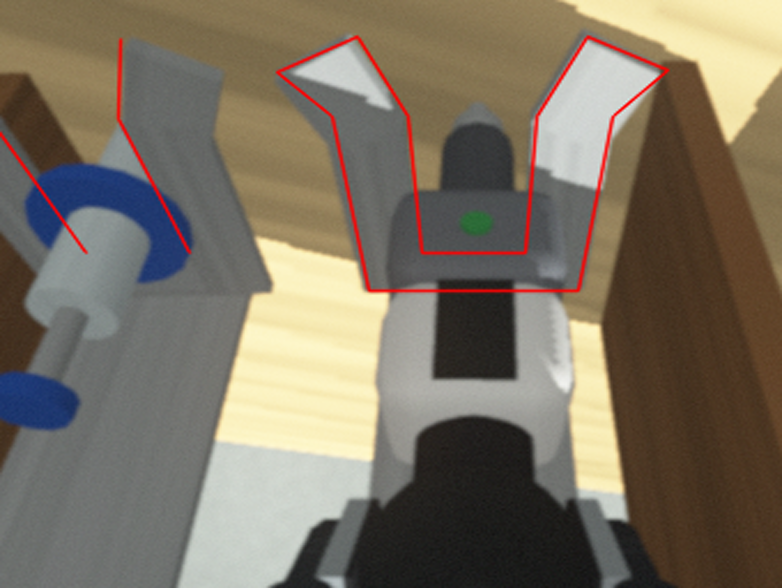

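The nose is centred in the slot. I lower it, slowing near contact.

```bash
python3 -m creep '[[0,0.08,0,0.1,0,0,0],[0,0.09,0,0.11,0,0,0],[0,0.08,0,0.1,0,0,0],[0,0,0,0,0,0,0],[0,0,0,0,0,0,0]]' 100;python3 -m creep '[[0,0.025,0,0.031,0,0,0],[0,0.025,0,0.031,0,0,0],[0,0,0,0,0,0,0]]' 100;python3 -m creep '[[0,0.013,0,0.015,0,0,0],[0,0.013,0,0.015,0,0,0],[0,0,0,0,0,0,0]]' 100
```

```text
time: 22.87
eef_pos: [542.2, 358.3, 218.5]
orientation: [[-0.736, -0.307, 0.604], [-0.236, 0.952, 0.196], [-0.635, 0.001, -0.773]]
wrist_force: [0.1, -0.1, -3.7]
opening: 0.498
time: 23.12
eef_pos: [542.5, 358.4, 217.0]
orientation: [[-0.735, -0.307, 0.604], [-0.236, 0.952, 0.196], [-0.635, 0.001, -0.772]]
wrist_force: [-1.0, 0.7, -3.9]
opening: 0.498
time: 23.37
eef_pos: [542.7, 358.5, 216.5]
orientation: [[-0.735, -0.307, 0.605], [-0.236, 0.952, 0.196], [-0.636, 0.001, -0.772]]
wrist_force: [-0.7, 0.4, -3.2]
opening: 0.498
```

```bash
python3 -m creep '[[0,0.013,0,0.015,0,0,0],[0,0.013,0,0.015,0,0,0],[0,0,0,0,0,0,0],[0,0,0,0,0,0,0]]' 100;python3 -m creep '[[0,0.013,0,0.015,0,0,0],[0,0.013,0,0.015,0,0,0],[0,0,0,0,0,0,0],[0,0,0,0,0,0,0]]' 100; python3 snap.py wrist w6
```

```text
time: 23.7
eef_pos: [543.1, 358.8, 216.5]
orientation: [[-0.734, -0.307, 0.606], [-0.236, 0.952, 0.197], [-0.637, 0.001, -0.771]]
wrist_force: [-1.2, -0.3, 2.3]
opening: 0.496
time: 24.03
eef_pos: [543.7, 359.1, 216.6]
orientation: [[-0.732, -0.307, 0.608], [-0.235, 0.952, 0.198], [-0.639, 0.002, -0.769]]
wrist_force: [-1.2, -0.7, 7.2]
opening: 0.497
```

View pics/w6.png

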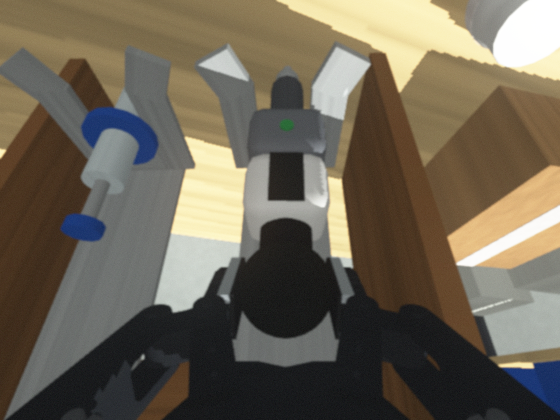

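Contact at z = 216.5 with about 10 N, so the shoulder is on the fork. I let go gradually.

```bash
python3 -m creep '[[0.505,0,0,0,0,0,0],[0.515,0,0,0,0,0,0],[0.52,0,0,0,0,0,0],[0.525,0,0,0,0,0,0],[0.53,0,0,0,0,0,0],[0.54,0,0,0,0,0,0],[0.55,0,0,0,0,0,0],[0.57,0,0,0,0,0,0],[0.6,0,0,0,0,0,0],[0.65,0,0,0,0,0,0],[0.7,0,0,0,0,0,0],[0.75,0,0,0,0,0,0],[0.75,0,0,0,0,0,0],[0.75,0,0,0,0,0,0]]' 40; python3 snap.py wrist w7;python3 snap.py side s30 140 100 140 140 5
```

```text
time: 25.25
eef_pos: [542.5, 358.4, 214.1]
orientation: [[-0.735, -0.307, 0.604], [-0.236, 0.952, 0.196], [-0.635, 0.001, -0.772]]
wrist_force: [0.2, 0.2, -0.4]
opening: 0.748
```

View pics/w7.png

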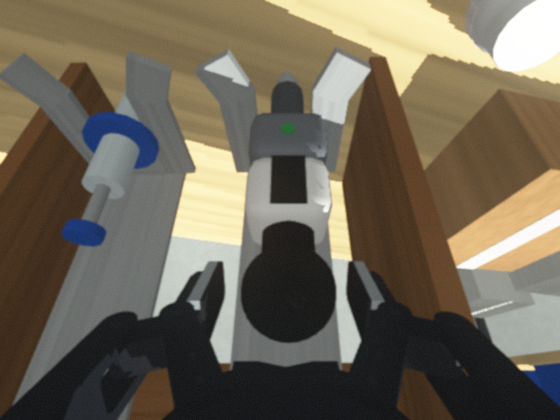

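View pics/s30.png

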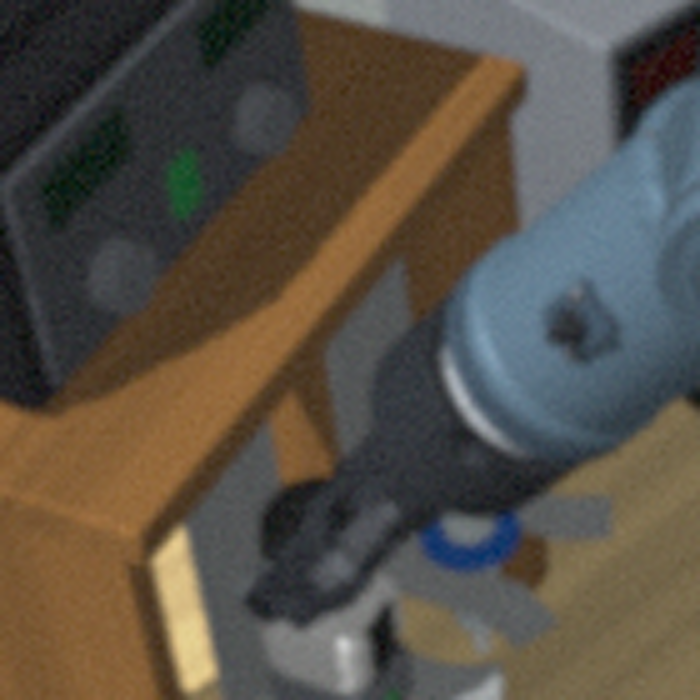

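```bash
python3 -m creep '[[0.75,0,0.05,-0.1,0,0,0],[0.75,0,0,-0.3,0,0,0],[0.75,0,0,-0.4,0,0,0],[0.75,0,0,-0.5,0,0,0],[0.75,0,0,-0.7,0,0,0],[0.75,0,0,-0.8,0,0,0],[0.75,0,0,-0.8,0,0,0],[0.75,0,0,-0.8,0,0,0],[0.75,0,0,-0.8,0,0,0],[0.75,0,0,-0.5,0,0,0],[0.75,0,0,-0.2,0,0,0],[0.75,0,0,0,0,0,0]]' 40; python3 snap.py wrist w8; python3 -c "
from h import *
s=state();print(s['joint_pos'])"
```

```text
time: 26.35
eef_pos: [452.4, 330.9, 330.7]
orientation: [[-0.733, -0.307, 0.607], [-0.235, 0.952, 0.198], [-0.638, 0.002, -0.77]]
wrist_force: [-0.5, 0.2, -0.6]
opening: 0.747
[ 29.35905623  -7.30222771 109.58322344 -11.41944606  39.27046925
 -72.16050661]
```

View pics/w8.png

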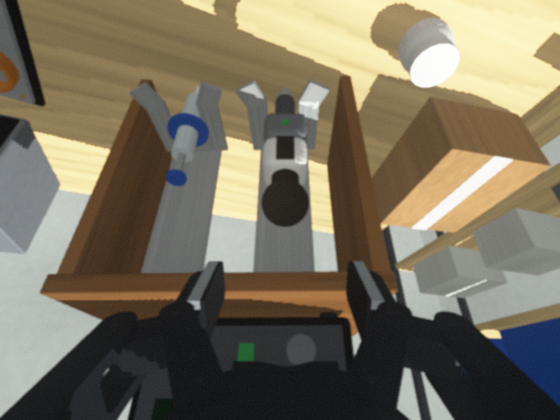

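```bash
python3 -m creep '[[0.75,0,0,-0.4,0,0,0],[0.75,0,-0.4,-0.4,0,0,0],[0.75,0,-0.8,-0.2,0,0,0],[0.75,0,-0.9,0,0,0,0],[0.75,0,-0.9,0,0,0,0],[0.75,0,-0.9,0,0,0,0],[0.75,0,-0.9,0,0,0,0],[0.75,0,-0.9,0,0,0,0],[0.75,0,-0.9,0,0,0,0],[0.75,0,-0.9,0,0,0,0],[0.75,0,-0.5,0,0,0,0],[0.75,0,0,0,0,0,0],[0.75,0,0,0,0,0,0],[0.75,0,0,0,0,0,0]]' 40; python3 snap.py side s31; python3 snap.py scene s32 150 150 130 120 5.5
```

```text
time: 27.57
eef_pos: [498.9, 135.8, 346.7]
orientation: [[-0.736, -0.307, 0.603], [-0.236, 0.952, 0.196], [-0.634, 0.002, -0.773]]
wrist_force: [-0.0, -0.0, -0.9]
opening: 0.75
```

View pics/s31.png

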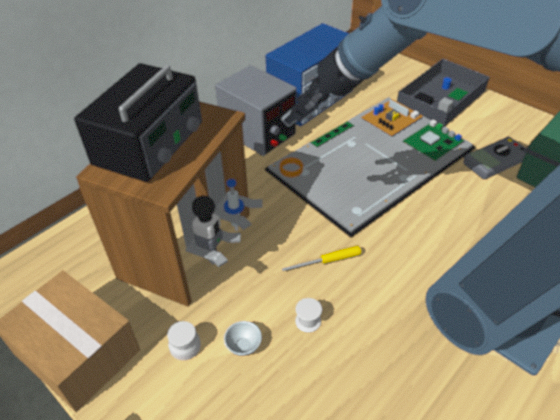

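View pics/s32.png

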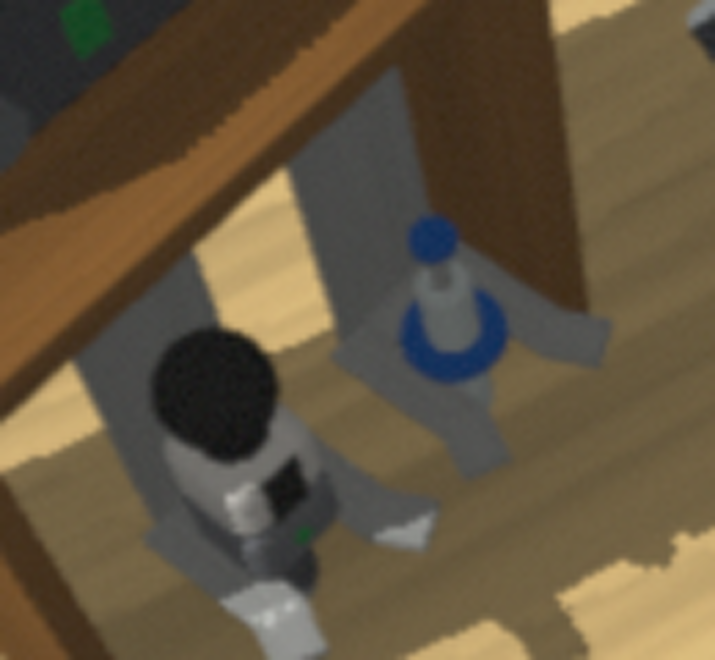

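```bash
python3 - <<'E'
from h import *
import cv2
np.set_printoptions(precision=1,suppress=True)
f=grab_frame("side")["frame"];cv2.imwrite("pics/s33.png",cv2.resize(f[180:280,160:280],None,fx=6,fy=6,interpolation=cv2.INTER_CUBIC))
X=tri(np.array([214/5.5+150-.4,392/5.5+150-.4]),np.array([203.5,206.5]));print(X)
d=X[0][:2]-[530.5,354.8];print("fork frame",d@[.951,.309],d@[-.309,.951])
print(proj("side",[530.5,354.8,229]),proj("scene",[530.5,354.8,229]))
E
```

```text
(array([527.9, 356.7, 231.5]), array([0.2, 0.2]), array([-0.1, -0.1]))
fork frame -1.911247963083365 2.6495999656824254
[203.4 206.1] [189.2 220.3]
```

View pics/s33.png

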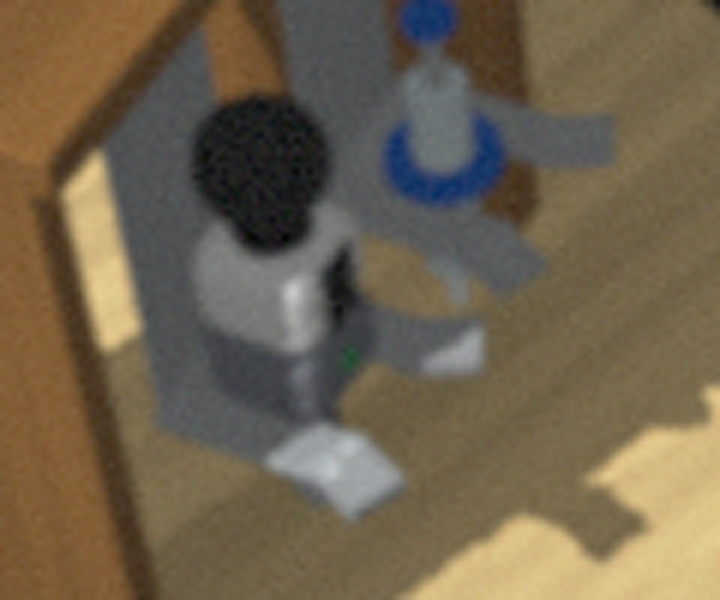

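The driver stands upright in the fork. Its ball centre measures (528, 357, 231.5) against the expected (530.5, 355, 229), and the bystanders are where they were. I hand in.

```bash
python3 -c "
from bench import *
s=state();print(s['time'],s['wrist_force'],s['qd'])
print(sign_off())"
```

```text
27.7167 [-0.22453889 -0.43835649 -0.26295376] [ 0.09928958 -0.00643351 -0.04218793  0.07932261 -0.1349567  -0.20071879]
the job is handed in; nothing more can be done
None
```

The cordless screwdriver is in the empty fork, nose through the slot and shoulder on the plate. I handed in at 27.7 s with the arm well clear.

**What I did:** I pinched it by the ball at 100 N and lifted it clear of the TV. I slackened the jaws in small opening steps until the nose swung down, then nipped it tight, carried it over, slid the nose in and lowered the shoulder onto the fork. I then opened the jaws and backed out along the fingers.

**Last checks:**
- **Placing:** the ball centre measures about 2–3 mm from where it should be in each axis, within the camera calibration. The driver looks upright and the last contact was about 10 N.
- **Surroundings:** the pump, tape, yellow screwdriver, jar, bowl and spool look undisturbed in the pictures. I checked these by eye only.

**What did not go cleanly:**
- **Swing:** it stopped about 7° short of plumb the first time. Asking for 7 N grip had no visible effect, so I slackened by opening width instead.
- **Second hang:** levelling it took a 50° lean, which joint 5 could not reach at the fork. I slackened again over the bench near the TV's left edge. It hung about 4° short, and after I tilted the tool it was within roughly 2° of plumb.
- **Joint 6:** during the first levelling tilt it read -178.60°, right at its -178.61° limit. No reading showed it past that.
- **Touchdown:** contact came about 2 mm higher than calculated, probably from that small tilt. The driver sat upright after release.

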